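# Snap a retaining ring into the groove of a drive hub with spreader pliers

### The arm

A 6-joint arm with a two-finger parallel gripper is mounted at the origin on a cart in front of the work surface, level with it; the furniture and walls round the work are solid. World frame = base frame: x ahead of the robot, y to its left, z up, the work surface at z = 0. Lengths are in m, angles in rad, forces in N, time in s.
With the tool pointing down it reaches from about 0.375 to 0.925 m from the base axis. Payload 5.7 kg.
Tool frame: the origin (TCP) lies midway between the tips of the shut fingers; the grasp point (between the pads) lies 19 mm behind it; z points along the fingers, y is the line along which they close (so a half turn about z gives the same grasp; the last joint's range is limited). The gripper opens to 85 mm and grips with 20 to 120 N. Pads are 22 mm wide; open, the fingers measure 114 mm over their backs; the gripper's body (76 mm by 85 mm) begins 54 mm behind the grasp point. The pads swing forward as they close: fully open they stand 13 mm farther back than shut.
Start: joints at [1.049, 0.359, 1.51, -0, 1.272, -0.115], TCP at [0.237, 0.551, 0.201] pointing down, gripper open.
Joint ranges: [-2.97, 2.97], [-1.01, 2.36], [0.21, 2.38], [-0.96, 4.11], [0.2, 2.71], [-2.98, 2.98]. Speed limits (rad/s): [2.39, 2.39, 3.14, 3.14, 3.14, 3.14].

### API

Orientations are given as a unit quaternion [x, y, z, w].
In Python, from workcell import arm, vision gives the robot as it stands. The module is installed in compiled form; this text tells all that it offers.
- The arm moves only by the tool arm_command, never from a script. Its argument "targets" is a list of rows, each an object with "delta_pos": the shift along the world's x, y, z in m, a list of three; "turn": the turn about the world's z in degrees. In form: [{"delta_pos": [x, y, z], "turn": turn}, ...]. A call has 1 to 8 rows; each row is the pose to reach, as a shift and turn from the pose commanded when the call began; what a row does not reach only later rows make up. A row lasts 1/8 s, in which the tool goes at most 62.5 mm and 10.7 degrees, less where a joint would pass 70% of its speed; a pose out of reach is approached as far as the arm can. A call with a gripper value outside its range is refused whole. "hand" is the finger opening in m, from 0 to 0.0854, set as the call begins (left out, the last holds). The fingers move at their own pace and stop on an object; "squeeze" is the grip in N (left out, the last holds). Time passes only in rows, so rows that repeat a pose let the fingers close. It gives the time, the measured TCP pose, the force, the opening and the grip force at its end, in the units of the state.
- arm.sense(): the state, without advancing time (a new reading comes with each control period).
- vision.capture(name): name is "scene" or "top" or "wrist"; returns the picture (420x560x3 uint8, blue, green, red); there is no depth.
- vision.camera_info(name): a dict with "fov_y" (degrees; the focal length in pixels is half the picture's height over the tangent of half this angle, whatever the lens; pixels are square), "cx", "cy" (the principal point, pixels), "origin" and "rotation" of the camera in the world; the wrist camera has in their place "tool_from_camera" (4x4, takes a point from camera to tool coordinates, whose origin is the TCP and whose axes are the flange's). Camera axes: x right, y up, looking along -z (the intrinsics and any distortion apply to the point x, -y, -z); pixel columns grow to the right and rows downward; lengths in m; the calibration is good to about 2 mm. A picture is of the moment at which its call begins: read the wrist's pose just before it. camera_info takes no time and is no camera call.
- arm.close_job(): hands the job in; it is judged then, once.
The state is a dict: "time": time; "qpos": joint angles; "qd": joint speeds; "tau": joint torques, N m; "position": TCP position; "orientation": TCP orientation; "ft_force": force on the tool from outside, world axes, zero at the start; "ft_torque": the same for the moment, N m; "opening": finger opening in m; "grasp_force": force on a finger pad.
Only numpy, scipy, OpenCV 4.12 (cv2) and the standard library are available. Lean on these libraries where they do the work, as an engineer would, in place of code of your own. Each camera call takes 0.05 s, during which the arm holds its last target. There are 200 camera calls.

### The job

Fit the retaining ring that lies loose on the brass guide of the drive hub: set the spreader pliers over it, squeeze the two red levers to spread the ring, slide it down over the shaft and press gently against the sprung washer below, then let go so that the ring snaps shut in the shaft groove. Then stand the pliers back upright on their black rubber mat. Never press harder than 25 N while the ring is going down, and leave the tin, the bush and the bottle beside the work where they are.

Things in the scene. Friction and masses are not known exactly. Their poses are not given: they have to be found in the camera images.
- hub: Fixed drive hub, orange housing on a dark flange 112 mm across. Origin: centre of its underside, z up; round, so its yaw means nothing. Inside: dry steel shaft 40 mm across with a greased groove 8 mm wide and 35.6 mm across. Shaft, groove and washer stand higher or lower from run to run and are not reported: groove's lower end 44 to 58 mm above the underside. Find it by feel.
- washer_zone (a point): Fixed point on the hub axis, 50 mm above its underside. Near it lies the aluminium washer (66 mm across), its top 4.5 mm above the groove's lower end. It yields down 4 mm on a spring: 4 N starts it, 14 N ends its travel, then it is solid. The ring is level with the groove once it has pushed the washer down 0.5 to 4 mm: come down at 10 mm/s or less, push 6 to 11 N, hold still, let go.
- ledge (a point): Centre of the flat brass ledge on top of the hub, 82 mm above its underside. Brass guide: skirt 40.4 mm across below the ledge (to 67 mm), centring boss 36 mm across above it (to 87 mm). The ring lies on the ledge round the boss at the start; it must go 20 to 34 mm down from here.
- ring: Dark steel retaining ring, 4 mm thick, shut 37 mm inside, 52 mm wide, open in front. Origin: centre, at its underside; z up; x points from the centre to the gap. Its arms spring shut. It slides down over guide and shaft only while both arms are spread 0.17 rad or more, and shuts fully only in the groove; let go on the plain shaft it stays partly open.
- ring_gap (a point): Middle between the ring's two upright lugs, 30 mm in front of its centre, at its underside. Each lug is 9 x 7 mm and 17 mm high from the underside; they stand 16 mm apart (inner faces) while the ring is shut.
- ring_left (a joint): Angle of the ring's arm at +y of its x axis, rad: 0 shut, about 0.23 when the pliers are fully squeezed.
- ring_right (a joint): Angle of the ring's arm at -y of its x axis, rad: 0 shut, about 0.23 when the pliers are fully squeezed.
- spreader: Ring spreader pliers, 0.3 kg, 126 mm high, standing on three steel feet 22 to 31 mm from the axis (one behind, two in front at 68 degrees to x). Origin: on the axis at the soles; z up; x points to the lever tips. Set over the hub (same axis, x along the ring's x), the soles stand on the ring's upper face and the tips between its lugs, 3 mm free each side.
- tips (a point): Middle between the two lever tips at rest, 29 mm in front of the pliers' axis, 6 mm above the soles. Tips: knurled rods 5 mm thick, x = 22 to 36 mm from the axis; squeezing the levers moves them apart against the lugs; let go, they spring back off the lugs and the pliers stay standing on the ring.
- post (a point): Carrying point on the pliers' axis, 111 mm above the soles, on the black post: 22 mm along x, 13 mm along y, from 47 to 126 mm above the soles. Carry the pliers by it, gripping across the 22 mm (along x); the levers then stay at rest.
- levers (a point): Point on the pliers' axis, 97 mm above the soles, between the two red lever pads (24 mm along x, 26 mm high, one on each side in y). At rest they lean out, 49 mm over all; squeezed along y with 20 N or more they come upright against a stop, 29 mm over all. The hold is then firm enough to push the pliers down.
- lever_l (a joint): Pliers lever at +y, rad: 0 at rest, 0.28 squeezed home. The two levers are geared together.
- lever_r (a joint): Pliers lever at -y, rad: 0 at rest, 0.28 squeezed home.
- mat: Black rubber mat fixed on the table, 130 x 130 x 4 mm, on which the pliers stand at the start. Origin: centre of its underside. Beware the big orange machine on the right: its left edge lies at about y = 0.03 m, it is up to 0.6 m high and stands between the arm's start and the work: draw in to 0.4 m from the base, 0.4 m up, then swing round.
- grease_tin: Green and yellow grease tin, 87 mm across, 68 mm high; leave it alone. Origin: centre of its underside.
- bush: Bronze bush, 50 mm across, 38 mm high; leave it alone. Origin: centre of its underside.
- threadlock: Red bottle with a black cap, 33 mm across, 92 mm high; leave it alone. Origin: centre of its underside.
Things that resemble listed ones, but are neither listed nor needed, are in the scene too. What is shaped like the spreader but pink is not meant.

How it is judged:
On the way, in this order (a step that is already met when the one before it is completed fails the run):
1. the pliers, standing over the ring, hold both its arms spread while it is round the hub's guide or shaft (value of joint each of ring_left, ring_right above 0.17 rad and horizontal distance between ring and hub below 0.012 m and contact force between spreader and ring above 0.5 N), for 0.1 s.
2. the ring has snapped shut in the groove (value of joint each of ring_left, ring_right below 0.05 rad and z of ring in the frame of hub between 0.042 and 0.068 m and horizontal distance between ring and hub below 0.004 m and angle between ring's own z axis and vertical below 0.08 rad), for 0.2 s.
At the end, for the whole second after the job is handed in: the ring sits level and shut in the shaft groove (both arms within 0.05 rad of shut, centred within 4 mm, more than 14 mm below the ledge), and the pliers stand upright and still on the mat, their axis within 45 mm of its centre (all of step 2 and horizontal distance between spreader and mat below 0.045 m and angle between spreader's own z axis and vertical below 0.06 rad and height (world z) of spreader below 0.008 m and linear speed of each of spreader, ring below 0.01 m/s); the robot touches nothing.
It fails at once if once the ring has left the ledge (more than 3 mm below it), the ring or the pliers press on the hub with more than 25 N (z of ring in the frame of hub below 0.079 m and contact force between any of ring, spreader and hub above 25 N).
It fails at once if the pliers are tipped over (angle between spreader's own z axis and vertical above 0.6 rad).
It fails at once if the tin, bush or bottle is moved by more than 20 mm (distance of any of grease_tin, bush, threadlock from where it was at the start of the episode above 0.02 m).
It also fails if it takes over 72 s, if anything falls off the work surface, if the arm or the gripper's body presses on something with over 40 N, if the wrist force passes 120 N, or if a joint passes its speed limit or range.

## Working session

There is one attempt and no reset: what is moved stays moved. The work goes in short steps, Python scripts to look and compute and a tool call to move; the robot and the scene stay as the last step left them, time stands still between calls to the robot, and variables do not carry over. Pictures are saved under pics/ and viewed, at most 10 in all, crops included, and the job is handed in when it is done.

Besides the shell and the picture viewer there is one more tool, called after "Emit:" as name(argument=value, ...) on one line, values as JSON. arm_command: Moves the arm, as the interface text tells. Its arguments: {"type":"object","properties":{"targets":{"type":"array"},"hand":{"type":"number"},"squeeze":{"type":"number"}},"required":["targets"]}

```bash
mkdir -p pics; python3 - <<'E'
from workcell import arm, vision
import cv2,numpy as np
for n in ("scene","top"):
    cv2.imwrite(f"pics/{n}0.png",vision.capture(n))
np.set_printoptions(precision=4,suppress=True)
for n in ("scene","top","wrist"):
    print(n,vision.camera_info(n))
print(arm.sense())
E
```

```text
scene {'fov_y': 42.37224071636596, 'cx': 279.34174592775304, 'cy': 220.34079583182282, 'origin': array([ 0.125 , -0.4541,  0.7891]), 'rotation': array([ 0.4066, -0.1159, -0.244 ,  0.8728])}
top {'fov_y': 42.17296687965344, 'cx': 274.18260126216217, 'cy': 217.98270569686463, 'origin': array([0.4131, 0.2633, 1.1941]), 'rotation': array([-0.0441,  0.05  ,  0.7056, -0.7055])}
wrist {'fov_y': 63.29685501321552, 'cx': 277.04493491154545, 'cy': 208.57639207175134, 'tool_from_camera': array([[ 0.0007,  0.9455,  0.3257,  0.0838],
       [ 1.    , -0.0011,  0.0009,  0.0005],
       [ 0.0012,  0.3257, -0.9455, -0.1724],
       [ 0.    ,  0.    ,  0.    ,  1.    ]])}
{'time': 0.1, 'qpos': array([ 1.0489,  0.3595,  1.5113, -0.    ,  1.2725, -0.1151]), 'qd': array([ 0.0018, -0.0019, -0.0036, -0.0004,  0.0006,  0.0018]), 'tau': array([ -0.0001, -52.8654, -27.935 ,  -0.    ,   0.005 ,   0.    ]), 'position': array([0.2371, 0.5504, 0.2003]), 'orientation': array([ 0.202 ,  0.9794, -0.0008, -0.0003]), 'ft_force': array([-0.0119, -0.2215, -0.121 ]), 'ft_torque': array([-0.0264,  0.0146,  0.0126]), 'grasp_force': 0.0, 'opening': 0.08538123314569904}
```

View pics/scene0.png

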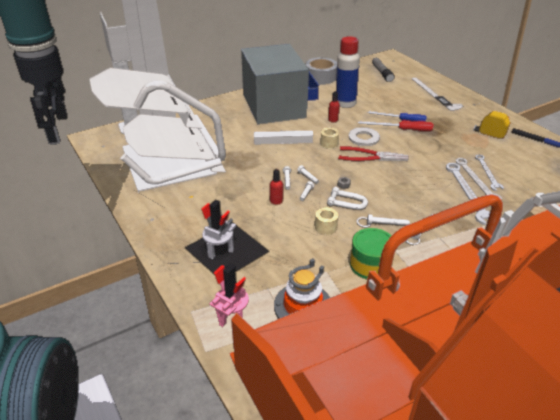

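View pics/top0.png

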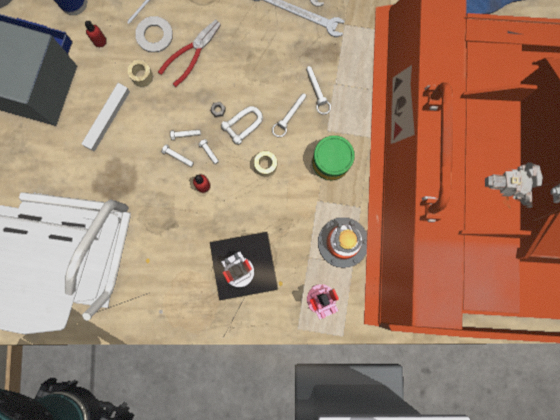

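Candidates: the steel pliers on the black mat at top (238,268) / scene (216,230), the pink look-alike at top (323,300) / scene (230,295) which is not meant, and the hub with the ring at top (343,242) / scene (303,290). I choose the steel ones on the mat. I'll check with one close crop and make a first localisation.

```bash
cat > h.py <<'E'
import numpy as np, cv2
from scipy.spatial.transform import Rotation as R
from workcell import arm, vision
np.set_printoptions(precision=4,suppress=True)
def cam(n):
    i=vision.camera_info(n); f=210/np.tan(np.radians(i['fov_y'])/2)
    if n=='wrist':
        s=arm.sense(); T=i['tool_from_camera']; Q=R.from_quat(s['orientation']).as_matrix()
        M=Q@T[:3,:3]; o=Q@T[:3,3]+s['position']
    else: M=R.from_quat(i['rotation']).as_matrix(); o=np.array(i['origin'])
    return f,i['cx'],i['cy'],M,o
def ray(c,u,v):
    f,cx,cy,M,o=c; return o,M@np.array([(u-cx)/f,-(v-cy)/f,-1.])
def at(c,u,v,z):
    o,d=ray(c,u,v); return o+d*(z-o[2])/d[2]
def px(c,P):
    f,cx,cy,M,o=c; q=M.T@(np.array(P)-o); return cx+f*q[0]/-q[2], cy-f*q[1]/-q[2]
E
python3 - <<'E'
from h import *
t=cam('top')
print('right image axis',t[3][:,0],'up',t[3][:,1])
for nm,u,v,z in [('mat c1',210,241,.004),('c2',270,233,.004),('c3',277,290,.004),('c4',219,299,.004),('post',239,268,.12),('hubflange',343,242,.01),('ledge',347,240,.085),('tin',334,156,.068),('bush',265,163,.038),('thread',201,183,.09),('pink',323,299,.12)]:
    print(nm,at(t,u,v,z))
a=cv2.imread('pics/top0.png')[215:325,200:380]; b=cv2.imread('pics/scene0.png')[190:330,180:340]
a=cv2.resize(a,None,fx=4.4,fy=4.4,interpolation=2)[:, :]; b=cv2.resize(b,None,fx=3.5,fy=3.5,interpolation=2)
cv2.imwrite('pics/a.png',a); cv2.imwrite('pics/b.png',b); print(a.shape,b.shape)
E
```

```text
right image axis [-0.0007 -1.      0.0083] up [0.9912 0.0004 0.1327]
mat c1 [0.5215 0.3939 0.004 ]
c2 [0.5391 0.2625 0.004 ]
c3 [0.415  0.2473 0.004 ]
c4 [0.3958 0.3726 0.004 ]
post [0.4577 0.3234 0.12  ]
hubflange [0.5187 0.1031 0.01  ]
ledge [0.5162 0.105  0.085 ]
tin [0.6965 0.1269 0.068 ]
bush [0.6883 0.2734 0.038 ]
thread [0.6336 0.4048 0.09  ]
pink [0.3973 0.159  0.12  ]
(484, 792, 3) (490, 560, 3)
```

View pics/a.png

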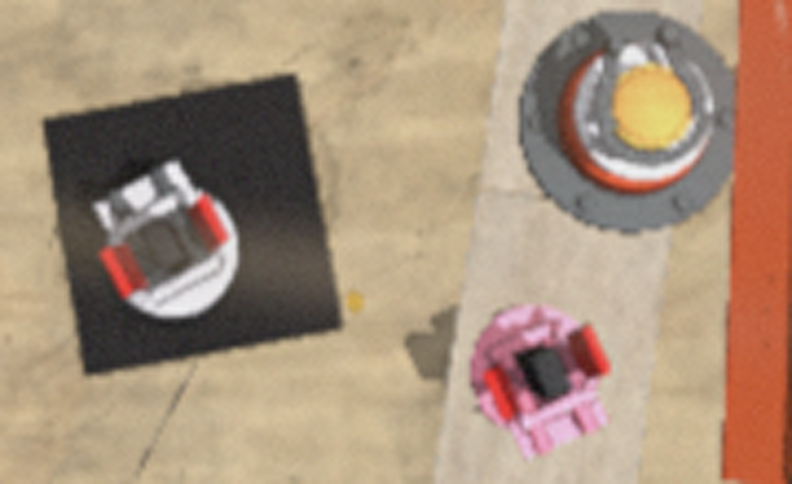

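The crop confirms it: steel pliers on the mat, post at crop (168,247) with x pointing up-left at a yaw of about 30°. The hub's brass boss is at crop (650,108) and the ring's gap points roughly up. I'll move to a spot where the wrist camera sees both.

Emit:
arm_command(targets=[{"delta_pos": [0.0,0.0,0.05],"turn": -5},{"delta_pos": [0.03,-0.04,0.08],"turn": -10},{"delta_pos": [0.065,-0.085,0.1],"turn": -15},{"delta_pos": [0.1,-0.13,0.1],"turn": -20},{"delta_pos": [0.135,-0.18,0.1],"turn": -25},{"delta_pos": [0.17,-0.225,0.1],"turn": -30},{"delta_pos": [0.205,-0.27,0.1],"turn": -35},{"delta_pos": [0.22,-0.3,0.1],"turn": -37}])

```text
time: 1.1
position: [0.4588, 0.2487, 0.3007]
orientation: [0.504, 0.864, -0.0, 0.0]
ft_force: [0.4, -0.4, -0.5]
opening: 0.0853
grasp_force: 0.0
```

Emit:
arm_command(targets=[{"delta_pos": [0.0,0.0,0.0],"turn": 0},{"delta_pos": [0.0,0.0,0.0],"turn": 0}])

```text
time: 1.35
position: [0.4569, 0.2513, 0.3008]
orientation: [0.502, 0.865, -0.0, -0.001]
ft_force: [-0.1, -0.7, 0.0]
opening: 0.0852
grasp_force: 0.0
```

```bash
python3 - <<'E'
from h import *
c=cam('wrist'); cv2.imwrite('pics/w1.png',vision.capture('wrist')); np.save('w1.npy',np.array(list(c[:3])+list(c[3].ravel())+list(c[4])))
s=arm.sense(); print(s['time'],s['position'],s['orientation'],s['qpos'],s['ft_force'])
for p in [(.45,.32,.1),(.517,.104,.086)]: print(px(c,p))
E
```

```text
1.4 [0.4568 0.2516 0.3009] [ 0.502   0.8649 -0.0001 -0.0004] [ 0.3706  0.166   1.53    0.0005  1.4463 -0.1485] [-0.0411  0.2488  0.8793]
(np.float64(303.62270619514436), np.float64(112.15966219183326))
(np.float64(261.0641190164289), np.float64(286.9911164767201))
```

View pics/w1.png

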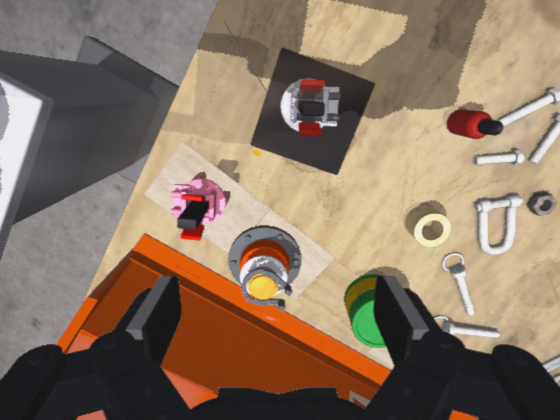

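The wrist view shows the steel pliers at (311,108) with tips to the image right, so their yaw is close to the tool's y. The hub boss is at (263,288) and the ring lugs are at about (288,288) and (280,303). I'll enlarge both in one crop.

```bash
python3 - <<'E'
import cv2,numpy as np
a=cv2.imread('pics/w1.png')
f=lambda y,x:cv2.resize(a[y:y+100,x:x+80],None,fx=5,fy=5,interpolation=2)
cv2.imwrite('pics/c1.png',np.hstack([f(58,270),f(220,226)]))
E
```

```text
(no output)
```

View pics/c1.png

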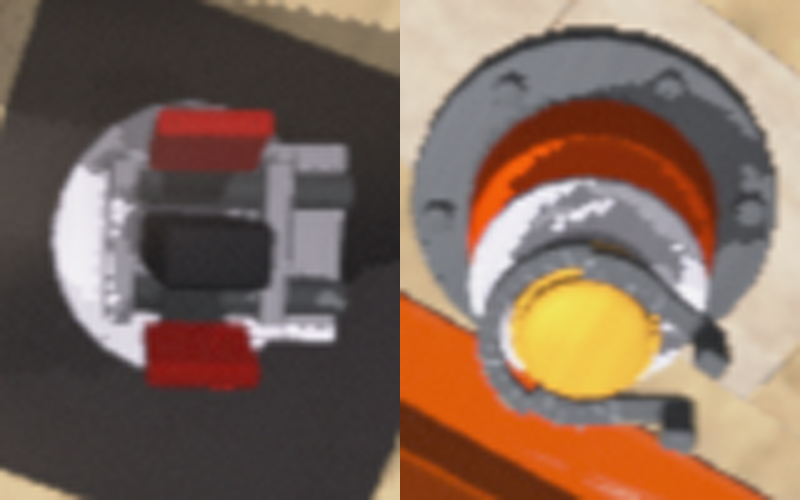

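```bash
python3 - <<'E'
from h import *
w=np.load('w1.npy'); c=(*w[:3],w[3:12].reshape(3,3),w[12:])
L=lambda X,Y:(270+X/5,58+Y/5); Q=lambda X,Y:(226+(X-400)/5,220+Y/5)
print('post top',at(c,*L(216,256),.130))
a=at(c,*L(213,122),.116);b=at(c,*L(203,377),.116); print('pads',(a+b)/2,np.linalg.norm(a-b)); d=a-b; print('yaw',np.degrees(np.arctan2(d[1],d[0]))-90)
a=at(c,*L(282,150),.05);b=at(c,*L(268,340),.05); d=a-b; print('yaw bar',np.degrees(np.arctan2(d[1],d[0]))-90)
boss=at(c,*Q(582,333),.087); print('boss',boss)
fl=at(c,*Q(596,160),.02)
l1=at(c,*Q(713,362),.099);l2=at(c,*Q(680,435),.099);m=(l1+l2)/2-boss
print(l1,l2,np.linalg.norm(l1-l2),m,np.hypot(*m[:2]),'ring yaw',np.degrees(np.arctan2(m[1],m[0])))
d=l1-l2; print(np.degrees(np.arctan2(d[1],d[0]))-90)
E
```

```text
post top [0.4539 0.3273 0.13  ]
pads [0.4536 0.3272 0.116 ] 0.04929327597778648
yaw 29.28512977083915
yaw bar 27.959240123993155
boss [0.518  0.1059 0.087 ]
[0.5477 0.1219 0.099 ] [0.5514 0.0989 0.099 ] 0.023295783283134253 [0.0316 0.0044 0.012 ] 0.03189159990884054 ring yaw 7.959977174839996
8.930245949213102
```

Consistent: the pliers' axis is at (0.454,0.327) with yaw about 29°, and the hub is at (0.518,0.106) with ring yaw about 8.5°. Now I'll go over the post and down.

Emit:
arm_command(targets=[{"delta_pos": [-0.001,0.04,0.0],"turn": -1},{"delta_pos": [-0.003,0.076,0.0],"turn": -1},{"delta_pos": [-0.003,0.076,-0.04],"turn": -1},{"delta_pos": [-0.003,0.076,-0.09],"turn": -1},{"delta_pos": [-0.003,0.076,-0.13],"turn": -1},{"delta_pos": [-0.003,0.076,-0.165],"turn": -1},{"delta_pos": [-0.003,0.076,-0.19],"turn": -1},{"delta_pos": [-0.003,0.076,-0.203],"turn": -1}])

```text
time: 2.4
position: [0.4528, 0.3277, 0.0967]
orientation: [0.509, 0.861, -0.001, -0.001]
ft_force: [-0.1, 0.5, 0.9]
opening: 0.0854
grasp_force: 0.0
```

Emit:
arm_command(targets=[{"delta_pos": [0,0,0],"turn": 0},{"delta_pos": [0,0,0],"turn": 0},{"delta_pos": [0,0,0],"turn": 0},{"delta_pos": [0,0,0],"turn": 0},{"delta_pos": [0,0,0],"turn": 0},{"delta_pos": [0,0,0],"turn": 0}], hand=0.015, squeeze=40)

```text
time: 3.15
position: [0.4551, 0.3274, 0.0991]
orientation: [0.51, 0.86, 0.001, 0.0]
ft_force: [-1.2, 0.3, 5.8]
opening: 0.0177
grasp_force: 39.0
```

The opening is 17.7 mm where 22 mm was expected, so I'll look before lifting.

```bash
python3 - <<'E'
from h import *
a=vision.capture('wrist'); b=vision.capture('scene')[170:290,150:310]
cv2.imwrite('pics/g1.png',np.hstack([a[200:420,140:420],cv2.resize(b,(293,220),interpolation=2)]))
s=arm.sense(); print(s['opening'],s['position'],s['ft_force'],s['grasp_force'])
E
```

```text
0.01772099925898917 [0.4551 0.3274 0.0991] [-1.0749 -0.3942  5.406 ] 38.97667558863759
```

View pics/g1.png

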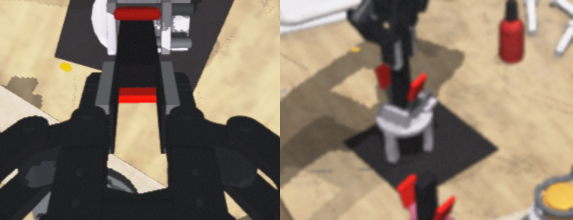

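The post sits squarely between the fingers, with the pads flanking it on their own sides, so the grip is good. I'll lift gently, then carry to above the hub.

Emit:
arm_command(targets=[{"delta_pos": [0,0,0.01],"turn": 0},{"delta_pos": [0,0,0.03],"turn": 0},{"delta_pos": [0,0,0.06],"turn": 0},{"delta_pos": [0,0,0.1],"turn": 0},{"delta_pos": [0,0,0.14],"turn": 0},{"delta_pos": [0,0,0.16],"turn": 0},{"delta_pos": [0,0,0.16],"turn": 0},{"delta_pos": [0,0,0.16],"turn": 0}])

```text
time: 4.25
position: [0.4538, 0.3266, 0.2572]
orientation: [0.51, 0.86, -0.001, -0.0]
ft_force: [-0.4, 0.1, 0.3]
opening: 0.0151
grasp_force: 0.0
```

Emit:
arm_command(targets=[{"delta_pos": [0.008,-0.03,0],"turn": -4},{"delta_pos": [0.02,-0.07,0],"turn": -8},{"delta_pos": [0.032,-0.11,0],"turn": -12},{"delta_pos": [0.044,-0.15,0],"turn": -16},{"delta_pos": [0.056,-0.19,0],"turn": -19},{"delta_pos": [0.062,-0.212,0],"turn": -20},{"delta_pos": [0.064,-0.221,-0.02],"turn": -20},{"delta_pos": [0.064,-0.221,-0.04],"turn": -20}])

```text
time: 5.25
position: [0.5177, 0.105, 0.2162]
orientation: [0.652, 0.758, -0.001, -0.001]
ft_force: [-0.1, 0.2, -0.3]
opening: 0.0152
grasp_force: 0.0
```

Emit:
arm_command(targets=[{"delta_pos": [0,0,0],"turn": 0},{"delta_pos": [0,0,0],"turn": 0},{"delta_pos": [0,0,0],"turn": 0}])

```text
time: 5.62
position: [0.5188, 0.1062, 0.2187]
orientation: [0.651, 0.759, 0.0, 0.0]
ft_force: [-0.5, -0.4, 0.2]
opening: 0.015
grasp_force: 0.0
```

```bash
python3 - <<'E'
from h import *
c=cam('wrist'); a=vision.capture('wrist'); cv2.imwrite('pics/w2.png',a); np.save('w2.npy',np.array(list(c[:3])+list(c[3].ravel())+list(c[4])))
cv2.imwrite('pics/top2.png',vision.capture('top'))
s=arm.sense(); print(s['time'],s['position'],s['orientation'],s['ft_force'],s['opening'])
for p in [(.518,.106,.086),(.55,.11,.1)]: print(px(c,p))
cv2.imwrite('pics/c2.png',cv2.resize(a[60:270,170:450],None,fx=2.8,fy=2.8,interpolation=2))
E
```

```text
5.725 [0.5188 0.1062 0.2187] [0.6514 0.7588 0.0004 0.0004] [-0.2102 -0.0479  0.367 ] 0.014521659412638997
(np.float64(275.6408870735501), np.float64(187.13714695836694))
(np.float64(311.8308762293448), np.float64(192.33986548287277))
```

View pics/c2.png

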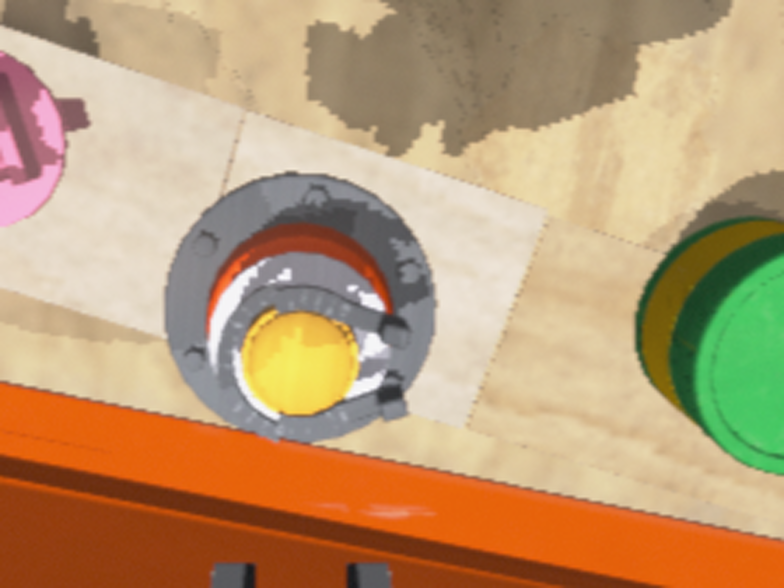

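The pliers slipped out of the grip. The hub view is clear, though: boss at crop (300,362), lugs at (397,332) and (392,403). I'll remeasure the ring here and check the state of the pliers in the top view.

```bash
python3 - <<'E'
from h import *
w=np.load('w2.npy'); c=(*w[:3],w[3:12].reshape(3,3),w[12:])
Q=lambda X,Y:(170+X/2.8,60+Y/2.8)
boss=at(c,*Q(300,363),.087); print('boss',boss)
l1=at(c,*Q(398,335),.099);l2=at(c,*Q(393,407),.099);m=(l1+l2)/2-boss;d=l1-l2
print(l1,l2,np.linalg.norm(d),m,np.hypot(*m[:2]),'ring yaw',np.degrees(np.arctan2(m[1],m[0])),np.degrees(np.arctan2(d[1],d[0]))-90)
b=vision.capture('scene')[170:290,130:290]; a=cv2.imread('pics/top2.png')[215:325,200:300]
cv2.imwrite('pics/d.png',np.hstack([cv2.resize(a,(400,440),interpolation=2),cv2.resize(b,(390,440),interpolation=2)]))
E
```

```text
boss [0.5197 0.1041 0.087 ]
[0.5483 0.1212 0.099 ] [0.5511 0.0975 0.099 ] 0.023912235020659013 [0.03   0.0052 0.012 ] 0.0304374646672124 ring yaw 9.911949848093778 6.812275578778113
```

View pics/d.png

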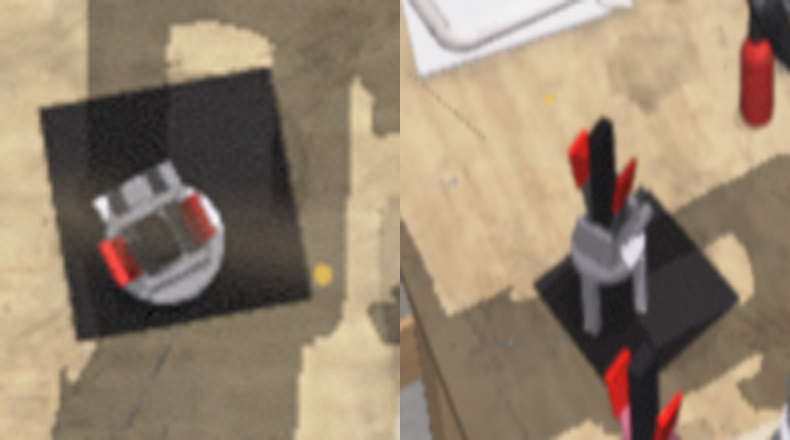

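The pliers still stand upright on the mat, shifted a few mm. The post has a domed top and my grip slid off it, so I need to go deeper. I'll measure the shift by segmenting the red pads.

```bash
cat >> h.py <<'E'
def pads(img,x0,y0,x1,y1):
    b,g,r=[img[y0:y1,x0:x1,i].astype(int) for i in range(3)]
    m=((r>90)&(r>2.2*g)&(r>2.2*b)).astype(np.uint8)
    n,l,s,ce=cv2.connectedComponentsWithStats(m)
    k=sorted(range(1,n),key=lambda i:-s[i,4])[:2]
    return [(ce[i]+[x0,y0],s[i,4]) for i in k]
E
python3 - <<'E'
from h import *
t=cam('top')
for n in ('top0','top2'):
    p=pads(cv2.imread(f'pics/{n}.png'),208,235,275,300); q=[at(t,*a[0],.1) for a in p]; q.sort(key=lambda a:-a[1]); d=q[0]-q[1]
    print(n,p,(q[0]+q[1])/2,np.linalg.norm(d),np.degrees(np.arctan2(d[1],d[0]))-90)
w=np.load('w1.npy'); c=(*w[:3],w[3:12].reshape(3,3),w[12:])
p=pads(cv2.imread('pics/w1.png'),280,65,345,150); q=[at(c,*a[0],.108) for a in p];q.sort(key=lambda a:-a[1]); d=q[0]-q[1]
print(p,(q[0]+q[1])/2,np.linalg.norm(d),np.degrees(np.arctan2(d[1],d[0]))-90)
E
```

```text
top0 [(array([226.9091, 276.8409]), np.int32(44)), (array([246.9259, 264.0741]), np.int32(27))] [0.4536 0.3287 0.1   ] 0.047225123216401536 32.56145345973799
top2 [(array([229.0635, 280.1905]), np.int32(63)), (array([248.75, 267.  ]), np.int32(12))] [0.4474 0.3246 0.1   ] 0.04709433867006574 33.831687349139855
[(array([309.8931, 128.874 ]), np.int32(262)), (array([313.3212,  84.0466]), np.int32(193))] [0.4537 0.3286 0.108 ] 0.044222190603760037 27.058078329842246
```

Emit:
arm_command(targets=[{"delta_pos": [0,0,0.05],"turn": 3},{"delta_pos": [-0.01,0.03,0.083],"turn": 7},{"delta_pos": [-0.03,0.07,0.083],"turn": 12},{"delta_pos": [-0.05,0.11,0.083],"turn": 17},{"delta_pos": [-0.067,0.141,0.083],"turn": 21},{"delta_pos": [-0.067,0.141,0.083],"turn": 21},{"delta_pos": [-0.067,0.141,0.083],"turn": 21},{"delta_pos": [-0.067,0.141,0.083],"turn": 21}], hand=0.0854)

```text
time: 6.78
position: [0.452, 0.2462, 0.3011]
orientation: [0.503, 0.864, -0.0, 0.0]
ft_force: [0.4, 0.3, 0.1]
opening: 0.0849
grasp_force: 0.0
```

```bash
python3 - <<'E'
from h import *
c=cam('wrist'); a=vision.capture('wrist'); cv2.imwrite('pics/w3.png',a)
p=pads(a,275,60,350,155); q=[at(c,*x[0],.108) for x in p];q.sort(key=lambda x:-x[1]); d=q[0]-q[1]
print(p,(q[0]+q[1])/2,np.linalg.norm(d),np.degrees(np.arctan2(d[1],d[0]))-90)
s=arm.sense(); print(s['position'],s['orientation'])
E
```

```text
[(array([307.7368, 126.406 ]), np.int32(266)), (array([311.375 ,  81.1042]), np.int32(192))] [0.4459 0.3247 0.108 ] 0.044524389644461475 26.624760189841084
[0.452  0.2462 0.3011] [ 0.503   0.8643 -0.0001  0.0001]
```

Emit:
arm_command(targets=[{"delta_pos": [-0.003,0.04,0.0],"turn": -1},{"delta_pos": [-0.005,0.076,0.0],"turn": -1},{"delta_pos": [-0.005,0.076,-0.05],"turn": -1},{"delta_pos": [-0.005,0.076,-0.1],"turn": -1},{"delta_pos": [-0.005,0.076,-0.145],"turn": -1},{"delta_pos": [-0.005,0.076,-0.18],"turn": -1},{"delta_pos": [-0.005,0.076,-0.205],"turn": -1},{"delta_pos": [-0.005,0.076,-0.218],"turn": -1}])

```text
time: 7.82
position: [0.4462, 0.322, 0.0816]
orientation: [0.51, 0.86, -0.001, -0.001]
ft_force: [0.1, 0.9, -0.3]
opening: 0.0855
grasp_force: 0.0
```

Emit:
arm_command(targets=[{"delta_pos": [0,0,0],"turn": 0},{"delta_pos": [0,0,0],"turn": 0},{"delta_pos": [0,0,0],"turn": 0},{"delta_pos": [0,0,0],"turn": 0},{"delta_pos": [0,0,0],"turn": 0},{"delta_pos": [0,0,0],"turn": 0},{"delta_pos": [0,0,0],"turn": 0},{"delta_pos": [0,0,0],"turn": 0}], hand=0.01, squeeze=40)

```text
time: 8.82
position: [0.4471, 0.3234, 0.0842]
orientation: [0.51, 0.86, 0.001, 0.0]
ft_force: [-0.8, -0.9, 6.2]
opening: 0.021
grasp_force: 40.7
```

Emit:
arm_command(targets=[{"delta_pos": [0,0,0.005],"turn": 0},{"delta_pos": [0,0,0.012],"turn": 0},{"delta_pos": [0,0,0.02],"turn": 0},{"delta_pos": [0,0,0.03],"turn": 0},{"delta_pos": [0,0,0.03],"turn": 0},{"delta_pos": [0,0,0.03],"turn": 0}])

```text
time: 9.57
position: [0.4463, 0.323, 0.1131]
orientation: [0.51, 0.86, -0.0, -0.0]
ft_force: [0.2, -1.1, -3.4]
opening: 0.0208
grasp_force: 39.7
```

Held: the load is -3.4 N and the opening matches. Carrying to the hover.

Emit:
arm_command(targets=[{"delta_pos": [0,0,0.05],"turn": 0},{"delta_pos": [0,0,0.1],"turn": 0},{"delta_pos": [0.01,-0.03,0.115],"turn": -3},{"delta_pos": [0.022,-0.065,0.115],"turn": -7},{"delta_pos": [0.036,-0.11,0.115],"turn": -11},{"delta_pos": [0.05,-0.15,0.115],"turn": -15},{"delta_pos": [0.063,-0.19,0.115],"turn": -18},{"delta_pos": [0.07,-0.21,0.115],"turn": -20}])

```text
time: 10.58
position: [0.5166, 0.1109, 0.2276]
orientation: [0.653, 0.758, -0.001, -0.0]
ft_force: [0.1, 0.8, -3.3]
opening: 0.0208
grasp_force: 40.5
```

Emit:
arm_command(targets=[{"delta_pos": [0.003,-0.008,0],"turn": 0},{"delta_pos": [0.003,-0.008,-0.01],"turn": 0},{"delta_pos": [0.003,-0.008,-0.02],"turn": 0},{"delta_pos": [0.003,-0.008,-0.03],"turn": 0},{"delta_pos": [0.003,-0.008,-0.036],"turn": 0},{"delta_pos": [0.003,-0.008,-0.036],"turn": 0},{"delta_pos": [0.003,-0.008,-0.036],"turn": 0}])

```text
time: 11.45
position: [0.5196, 0.1051, 0.1923]
orientation: [0.651, 0.759, 0.0, 0.0]
ft_force: [0.1, 0.2, -2.6]
opening: 0.0212
grasp_force: 40.5
```

```bash
python3 - <<'E'
from h import *
s=arm.sense(); print(s['time'],s['position'],s['orientation'],s['ft_force'],s['opening'])
c=cam('wrist'); a=vision.capture('wrist'); cv2.imwrite('pics/w4.png',a); np.save('w4.npy',np.array(list(c[:3])+list(c[3].ravel())+list(c[4])))
for p in [(.519,.105,.086),(.55,.11,.1)]: print(px(c,p))
b=vision.capture('scene')[220:340,240:370]
cv2.imwrite('pics/c4.png',np.hstack([cv2.resize(a[100:300,200:360],None,fx=2.9,fy=2.9,interpolation=2),cv2.resize(b,(330,580),interpolation=2)[:, :] if 0 else cv2.copyMakeBorder(cv2.resize(b,(330,305),interpolation=2),0,275,0,0,0)]))
print(pads(a,200,60,360,300))
E
```

```text
11.45 [0.5196 0.1051 0.1923] [0.6514 0.7587 0.0001 0.0001] [ 0.1046  0.2484 -2.6277] 0.021168474678740504
(np.float64(275.8397204539687), np.float64(195.31876920472342))
(np.float64(314.30521514319554), np.float64(200.0374480313281))
[(array([214.9349, 253.7244]), np.int32(2518)), (array([344.3899, 270.5356]), np.int32(1585))]
```

View pics/c4.png

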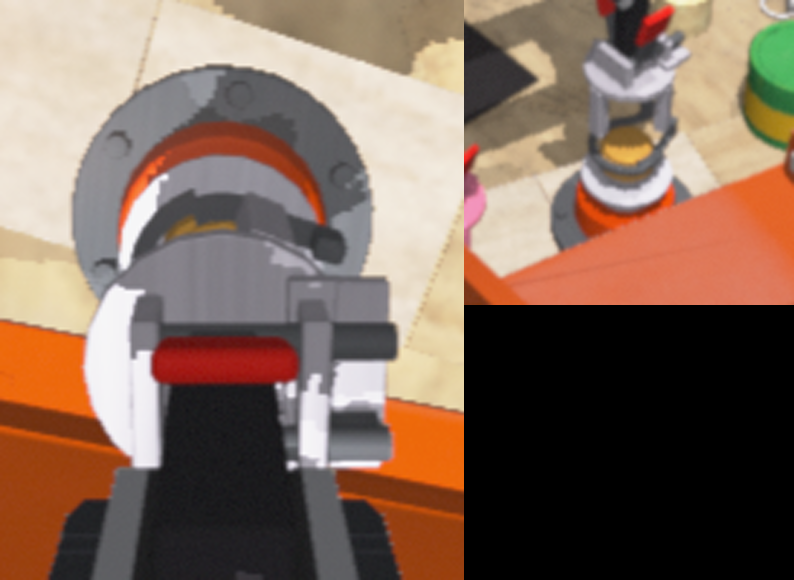

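```bash
python3 - <<'E'
from h import *
w=np.load('w4.npy'); c=(*w[:3],w[3:12].reshape(3,3),w[12:])
Q=lambda X,Y:(200+X/2.9,100+Y/2.9)
yaw=np.radians(8.7); ex=np.array([np.cos(yaw),np.sin(yaw)]); ey=np.array([-ex[1],ex[0]])
T=np.array([.5196,.1051])
def rel(X,Y,z):
    p=at(c,*Q(X,Y),z)[:2]-T; return p@ex*1e3,p@ey*1e3
print('pad outer top',rel(226,339,.222),'pad inner/top edge',rel(226,383,.222))
for z in (.15,.16,.17,.18): print(z,'rod1',rel(365,341,z),'rod2',rel(362,443,z), 'disc top',rel(235,233,z),'disc left',rel(85,360,z))
print('post/finger mid',rel(226,480,.2))
print('lug',rel(328,243,.099),'hub w2',(np.array([.5197,.1041])-T)@ex*1e3,(np.array([.5197,.1041])-T)@ey*1e3, 'lug1 w2',(np.array([.5483,.1212])-T)@ex*1e3,(np.array([.5483,.1212])-T)@ey*1e3)
print('flange sides',rel(73,210,.012),rel(373,205,.012),'flange top',rel(222,65,.012))
E
```

```text
pad outer top (np.float64(0.851196266767649), np.float64(31.108117933363445)) pad inner/top edge (np.float64(0.8632103678963472), np.float64(23.75803941493913))
0.15 rod1 (np.float64(33.29277592594033), np.float64(3.760337854175853)) rod2 (np.float64(33.81889362164191), np.float64(-22.455994975252768)) disc top (np.float64(3.0113708553770926), np.float64(29.50887652135157)) disc left (np.float64(-31.890550317880322), np.float64(-1.0413563318808854))
0.16 rod1 (np.float64(31.764161678129746), np.float64(7.515744168133771)) rod2 (np.float64(32.2657735674127), np.float64(-17.479469541803326)) disc top (np.float64(2.893220951962757), np.float64(32.064952895839056)) disc left (np.float64(-30.383018874901026), np.float64(2.9377059989079966))
0.17 rod1 (np.float64(30.235547430319155), np.float64(11.271150482091672)) rod2 (np.float64(30.71265351318349), np.float64(-12.502944108353898)) disc top (np.float64(2.775071048548307), np.float64(34.621029270326545)) disc left (np.float64(-28.875487431921727), np.float64(6.916768329696891))
0.18 rod1 (np.float64(28.70693318250856), np.float64(15.026556796049576)) rod2 (np.float64(29.15953345895427), np.float64(-7.526418674904469)) disc top (np.float64(2.6569211451339676), np.float64(37.177105644814006)) disc left (np.float64(-27.367955988942427), np.float64(10.895830660485775))
post/finger mid (np.float64(0.9552656920830698), np.float64(-5.270820947255119))
lug (np.float64(29.437795489056533), np.float64(13.641175913641337)) hub w2 -0.05241143156625212 -1.0036199688334215 lug1 w2 30.805073757389508 11.573566036524609
flange sides (np.float64(-54.422536260293924), np.float64(2.8021780206564286)) (np.float64(54.7823522274203), np.float64(4.754704506584737)) flange top (np.float64(-0.1501489158009981), np.float64(54.25185858744846))
```

Estimated offset is under 1 mm. I'll correct by -0.5 mm in x and y and lower.

Emit:
arm_command(targets=[{"delta_pos": [-0.0005,-0.0005,-0.004],"turn": 0},{"delta_pos": [-0.0005,-0.0005,-0.008],"turn": 0},{"delta_pos": [-0.0005,-0.0005,-0.012],"turn": 0},{"delta_pos": [-0.0005,-0.0005,-0.016],"turn": 0},{"delta_pos": [-0.0005,-0.0005,-0.019],"turn": 0},{"delta_pos": [-0.0005,-0.0005,-0.022],"turn": 0},{"delta_pos": [-0.0005,-0.0005,-0.022],"turn": 0}])

```text
time: 12.42
position: [0.5187, 0.1045, 0.1698]
orientation: [0.651, 0.759, -0.0, -0.0]
ft_force: [-0.0, 0.4, -3.3]
opening: 0.0208
grasp_force: 40.5
```

Emit:
arm_command(targets=[{"delta_pos": [0,0,-0.001],"turn": 0},{"delta_pos": [0,0,-0.002],"turn": 0},{"delta_pos": [0,0,-0.003],"turn": 0},{"delta_pos": [0,0,-0.003],"turn": 0}])

```text
time: 12.92
position: [0.5188, 0.1045, 0.167]
orientation: [0.651, 0.759, -0.0, -0.0]
ft_force: [0.4, 0.1, -3.2]
opening: 0.0212
grasp_force: 40.5
```

Emit:
arm_command(targets=[{"delta_pos": [0,0,-0.0005],"turn": 0},{"delta_pos": [0,0,-0.001],"turn": 0},{"delta_pos": [0,0,-0.0015],"turn": 0},{"delta_pos": [0,0,-0.002],"turn": 0},{"delta_pos": [0,0,-0.002],"turn": 0}])

```text
time: 13.55
position: [0.5194, 0.1046, 0.166]
orientation: [0.651, 0.759, 0.0, 0.0]
ft_force: [-2.4, 0.3, 5.9]
opening: 0.0205
grasp_force: 41.6
```

Contact came at exactly the expected height (soles on the ring at 0.086), so the tips are between the lugs. Releasing, rising and turning 90°.

Emit:
arm_command(targets=[{"delta_pos": [0,0,0.001],"turn": 0},{"delta_pos": [0,0,0.001],"turn": 0},{"delta_pos": [0,0,0.001],"turn": 0},{"delta_pos": [0,0,0.001],"turn": 0},{"delta_pos": [0,0,0.001],"turn": 0}], hand=0.07)

```text
time: 14.18
position: [0.5189, 0.1045, 0.166]
orientation: [0.651, 0.759, -0.0, -0.0]
ft_force: [-0.9, -0.2, -0.4]
opening: 0.0699
grasp_force: 0.0
```

Emit:
arm_command(targets=[{"delta_pos": [0,0,0.015],"turn": 0},{"delta_pos": [0,0,0.04],"turn": 0},{"delta_pos": [0,0,0.075],"turn": 0},{"delta_pos": [0,0,0.11],"turn": 0},{"delta_pos": [0,0,0.13],"turn": 0},{"delta_pos": [0,0,0.13],"turn": 0},{"delta_pos": [0,0,0.13],"turn": 0},{"delta_pos": [0,0,0.13],"turn": 0}])

```text
time: 15.18
position: [0.5181, 0.1044, 0.2949]
orientation: [0.652, 0.759, -0.001, -0.001]
ft_force: [0.4, -0.5, -0.2]
opening: 0.07
grasp_force: 0.0
```

```bash
python3 - <<'E'
from h import *
s=arm.sense(); print(s['time'],s['position'],s['orientation'],s['ft_force'],s['opening'],s['qpos'])
c=cam('wrist'); a=vision.capture('wrist'); cv2.imwrite('pics/w5.png',a)
print(px(c,(.519,.105,.19)))
u,v=px(c,(.519,.105,.19)); u,v=int(u),int(v)
p=pads(a,u-40,v-60,u+40,v+60); q=[at(c,*x[0],.190) for x in p]; q.sort(key=lambda x:-x[1]); d=q[0]-q[1]
print(p,(q[0]+q[1])/2,np.linalg.norm(d),np.degrees(np.arctan2(d[1],d[0]))-90)
t=cam('top'); b=vision.capture('top'); cv2.imwrite('pics/top5.png',b); u,v=px(t,(.519,.105,.19)); print(u,v)
E
```

```text
15.175 [0.5181 0.1044 0.2949] [ 0.6515  0.7586 -0.0008 -0.0008] [ 0.4197 -0.5222 -0.2045] 0.07004668507437557 [ 0.0682  0.1817  1.5245  0.      1.4378 -0.0835]
(np.float64(278.12843084504016), np.float64(195.3158252297597))
[(array([275.0669, 228.8878]), np.int32(3974)), (array([277.6809, 167.7574]), np.int32(235))] [0.518  0.1013 0.19  ] 0.05466019421299852 6.356071336840245
354.9355800755272 233.23186556283918
```

```bash
sed -i 's/(r>2.2\*b)).astype/(r>2.2*b)\&(b>0.7*g)).astype/' h.py; python3 - <<'E'
from h import *
c=cam('wrist'); a=cv2.imread('pics/w5.png')
p=pads(a,238,135,318,255); q=[at(c,*x[0],.190) for x in p]; q.sort(key=lambda x:-x[1]); d=q[0]-q[1]
print(p,(q[0]+q[1])/2,np.linalg.norm(d),np.degrees(np.arctan2(d[1],d[0]))-90)
E
```

```text
[(array([277.3  , 215.016]), np.int32(250)), (array([277.5368, 167.7186]), np.int32(231))] [0.5182 0.1079 0.19  ] 0.041677018314005235 8.479629545796143
```

The pliers stand over the ring at yaw 8.5°. I'll turn by +90° above them, then lower onto the levers.

Emit:
arm_command(targets=[{"delta_pos": [0,0,0],"turn": 10},{"delta_pos": [0,0,0],"turn": 20},{"delta_pos": [0,0,0],"turn": 30},{"delta_pos": [0,0,0],"turn": 40},{"delta_pos": [0,0,0],"turn": 50},{"delta_pos": [0,0,0],"turn": 60},{"delta_pos": [0,0,0],"turn": 70},{"delta_pos": [0,0,0],"turn": 80}], hand=0.075)

```text
time: 16.27
position: [0.5186, 0.1045, 0.2954]
orientation: [0.009, 1.0, -0.0, -0.001]
ft_force: [0.6, -0.3, 0.2]
opening: 0.0749
grasp_force: 0.0
```

Emit:
arm_command(targets=[{"delta_pos": [0,0,0],"turn": 9},{"delta_pos": [0,0,0],"turn": 10},{"delta_pos": [0,0,-0.03],"turn": 10},{"delta_pos": [0,0,-0.06],"turn": 10},{"delta_pos": [0,0,-0.085],"turn": 10},{"delta_pos": [0,0,-0.105],"turn": 10},{"delta_pos": [0,0,-0.125],"turn": 10},{"delta_pos": [0,0,-0.134],"turn": 10}])

```text
time: 17.27
position: [0.518, 0.1044, 0.1608]
orientation: [-0.075, 0.997, -0.0, -0.001]
ft_force: [0.5, -0.2, -0.5]
opening: 0.0748
grasp_force: 0.0
```

Emit:
arm_command(targets=[{"delta_pos": [0,0,-0.002],"turn": 0},{"delta_pos": [0,0,-0.002],"turn": 0},{"delta_pos": [0,0,-0.002],"turn": 0}])

```text
time: 17.65
position: [0.5195, 0.1045, 0.1608]
orientation: [-0.076, 0.997, -0.0, 0.001]
ft_force: [0.4, 0.2, -0.6]
opening: 0.0748
grasp_force: 0.0
```

Emit:
arm_command(targets=[{"delta_pos": [0,0,0],"turn": 0},{"delta_pos": [0,0,0],"turn": 0},{"delta_pos": [0,0,0],"turn": 0},{"delta_pos": [0,0,0],"turn": 0},{"delta_pos": [0,0,0],"turn": 0},{"delta_pos": [0,0,0],"turn": 0}], hand=0.015, squeeze=45)

```text
time: 18.4
position: [0.5185, 0.1045, 0.1597]
orientation: [-0.076, 0.997, -0.0, -0.0]
ft_force: [0.2, -0.4, -0.2]
opening: 0.0148
grasp_force: 0.3
```

```bash
python3 - <<'E'
from h import *
s=arm.sense(); print(s['time'],s['position'],s['orientation'],s['ft_force'],s['ft_torque'],s['opening'],s['grasp_force'])
E
```

```text
18.4 [0.5185 0.1045 0.1597] [-0.0758  0.9971 -0.     -0.0004] [ 0.2264 -0.4083 -0.2361] [ 0.1245  0.0173 -0.029 ] 0.014780429372723732 0.31136518344283104
```

No resistance at all: the fingers closed above or beside the lever pads. I'll open, rise and look.

Emit:
arm_command(targets=[{"delta_pos": [0,0,0],"turn": 0},{"delta_pos": [0,0,0],"turn": 0},{"delta_pos": [0,0,0],"turn": 0},{"delta_pos": [0,0,0],"turn": 0},{"delta_pos": [0,0,0.03],"turn": 0},{"delta_pos": [0,0,0.08],"turn": 0},{"delta_pos": [0,0,0.136],"turn": 0},{"delta_pos": [0,0,0.136],"turn": 0}], hand=0.0854)

```text
time: 19.4
position: [0.5223, 0.1048, 0.3011]
orientation: [-0.076, 0.997, -0.0, 0.005]
ft_force: [-0.1, 0.4, -4.1]
opening: 0.034
grasp_force: 42.8
```

Emit:
arm_command(targets=[{"delta_pos": [0,0,0],"turn": 0},{"delta_pos": [0,0,0],"turn": 0}])

```text
time: 19.65
position: [0.5174, 0.1044, 0.294]
orientation: [-0.076, 0.997, -0.0, -0.002]
ft_force: [0.6, -0.8, -2.9]
opening: 0.034
grasp_force: 42.8
```

```bash
python3 - <<'E'
from h import *
s=arm.sense(); print(s['time'],s['position'],s['orientation'])
c=cam('wrist'); a=vision.capture('wrist'); cv2.imwrite('pics/w6.png',a); np.save('w6.npy',np.array(list(c[:3])+list(c[3].ravel())+list(c[4])))
b=vision.capture('scene'); cv2.imwrite('pics/s6.png',b)
w5=cv2.imread('pics/w5.png'); t=vision.capture('top'); cv2.imwrite('pics/t6.png',t)
R_=lambda im,x,y,w,h:cv2.resize(im[y:y+h,x:x+w],(400,300),interpolation=2)
u,v=map(int,px(c,(.519,.105,.12))); print(u,v)
cv2.imwrite('pics/e.png',np.vstack([np.hstack([R_(a,u-80,v-60,160,120),R_(w5,198,135,160,120)]),np.hstack([R_(b,250,210,128,96),R_(t,300,190,80,60)])]))
E
```

```text
19.65 [0.5174 0.1044 0.294 ] [-0.0757  0.9971 -0.     -0.002 ]
277 178
```

View pics/e.png

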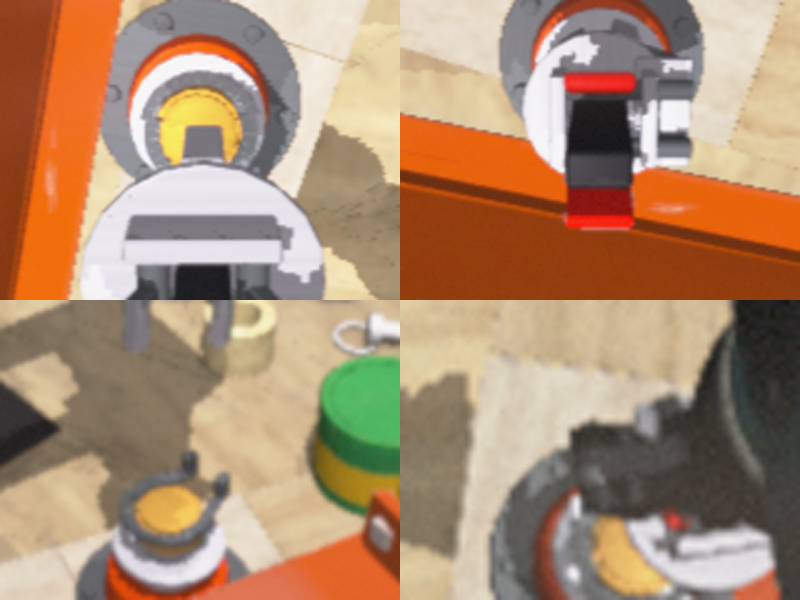

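The ring still lies properly on the ledge, its lugs forward. The pliers hang from the gripper: the fingers had slipped inside the levers and now press outward on them (opening 34 mm, load -3 N). I'll work out the sole height from the foot ends seen in the scene picture at (293,224) and (319,224).

```bash
python3 - <<'E'
from h import *
c=cam('scene')
for nm,p in dict(rear=(.492,.1006),fl=(.5248,.130),fr=(.532,.0817)).items():
    print(nm,[tuple(np.round(px(c,(*p,z)),0)) for z in (.17,.18,.19,.2,.21,.22)])
w=np.load('w6.npy'); c=(*w[:3],w[3:12].reshape(3,3),w[12:])
# disc in w6 crop: left/right edges and top
u,v=277,178; Q=lambda X,Y:(u-80+X/2.5,v-60+Y/2.5)
for z in (.22,.23,.24,.25,.26,.27): print(z, at(c,*Q(80,270),z)[:2],at(c,*Q(325,270),z)[:2],at(c,*Q(205,163),z)[:2])
w3=cv2.imread('pics/w1.png')
E
grep -c . h.py
```

```text
rear [(np.float64(293.0), np.float64(249.0)), (np.float64(293.0), np.float64(244.0)), (np.float64(293.0), np.float64(240.0)), (np.float64(293.0), np.float64(235.0)), (np.float64(293.0), np.float64(231.0)), (np.float64(293.0), np.float64(226.0))]
fl [(np.float64(300.0), np.float64(232.0)), (np.float64(300.0), np.float64(228.0)), (np.float64(300.0), np.float64(223.0)), (np.float64(300.0), np.float64(219.0)), (np.float64(300.0), np.float64(214.0)), (np.float64(301.0), np.float64(210.0))]
fr [(np.float64(319.0), np.float64(247.0)), (np.float64(319.0), np.float64(242.0)), (np.float64(320.0), np.float64(238.0)), (np.float64(320.0), np.float64(233.0)), (np.float64(320.0), np.float64(229.0)), (np.float64(320.0), np.float64(224.0))]
0.22 [0.5381 0.0698] [0.5265 0.1452] [0.4982 0.103 ]
0.23 [0.5339 0.0707] [0.5228 0.1431] [0.4957 0.1026]
0.24 [0.5297 0.0716] [0.5191 0.1409] [0.4931 0.1021]
0.25 [0.5256 0.0725] [0.5154 0.1387] [0.4906 0.1017]
0.26 [0.5214 0.0734] [0.5117 0.1366] [0.4881 0.1012]
0.27 [0.5173 0.0743] [0.508  0.1344] [0.4855 0.1008]
23
```

The feet match the predicted positions, upright with soles at 0.222, so the pliers are still aligned over the ring. I'll lower them back onto the ring, feeling for contact.

Emit:
arm_command(targets=[{"delta_pos": [0,0,-0.02],"turn": 0},{"delta_pos": [0,0,-0.045],"turn": 0},{"delta_pos": [0,0,-0.07],"turn": 0},{"delta_pos": [0,0,-0.095],"turn": 0},{"delta_pos": [0,0,-0.112],"turn": 0},{"delta_pos": [0,0,-0.12],"turn": 0},{"delta_pos": [0,0,-0.124],"turn": 0},{"delta_pos": [0,0,-0.126],"turn": 0}])

```text
time: 20.8
position: [0.5193, 0.1045, 0.1703]
orientation: [-0.076, 0.997, -0.0, 0.0]
ft_force: [0.1, 1.0, -2.3]
opening: 0.0337
grasp_force: 42.8
```

Emit:
arm_command(targets=[{"delta_pos": [0,0,-0.001],"turn": 0},{"delta_pos": [0,0,-0.002],"turn": 0},{"delta_pos": [0,0,-0.003],"turn": 0},{"delta_pos": [0,0,-0.004],"turn": 0},{"delta_pos": [0,0,-0.004],"turn": 0}])

```text
time: 21.42
position: [0.5188, 0.1045, 0.166]
orientation: [-0.076, 0.997, -0.0, -0.0]
ft_force: [-1.0, 0.9, -3.7]
opening: 0.0336
grasp_force: 42.8
```

Emit:
arm_command(targets=[{"delta_pos": [0,0,-0.001],"turn": 0},{"delta_pos": [0,0,-0.002],"turn": 0},{"delta_pos": [0,0,-0.003],"turn": 0},{"delta_pos": [0,0,-0.003],"turn": 0}])

```text
time: 21.92
position: [0.5188, 0.1045, 0.163]
orientation: [-0.076, 0.997, -0.0, -0.0]
ft_force: [-0.2, 0.2, -3.4]
opening: 0.0334
grasp_force: 42.8
```

Emit:
arm_command(targets=[{"delta_pos": [0,0,-0.001],"turn": 0},{"delta_pos": [0,0,-0.002],"turn": 0},{"delta_pos": [0,0,-0.002],"turn": 0}])

```text
time: 22.3
position: [0.5188, 0.1045, 0.161]
orientation: [-0.076, 0.997, -0.0, -0.0]
ft_force: [-0.5, 0.2, -3.6]
opening: 0.0337
grasp_force: 42.8
```

Emit:
arm_command(targets=[{"delta_pos": [0,0,-0.001],"turn": 0},{"delta_pos": [0,0,-0.002],"turn": 0},{"delta_pos": [0,0,-0.002],"turn": 0}])

```text
time: 22.68
position: [0.5189, 0.1045, 0.159]
orientation: [-0.076, 0.997, -0.0, -0.0]
ft_force: [-0.1, 0.7, -3.1]
opening: 0.0339
grasp_force: 42.8
```

Emit:
arm_command(targets=[{"delta_pos": [0,0,-0.001],"turn": 0},{"delta_pos": [0,0,-0.002],"turn": 0},{"delta_pos": [0,0,-0.002],"turn": 0}])

```text
time: 23.05
position: [0.52, 0.1048, 0.1584]
orientation: [-0.076, 0.997, 0.0, 0.001]
ft_force: [-1.8, 0.8, 6.4]
opening: 0.0341
grasp_force: 44.5
```

Back standing on the ring (contact at the expected height). I'll close a little to relieve the outward grip, then rise straight out.

Emit:
arm_command(targets=[{"delta_pos": [0,0,0.001],"turn": 0},{"delta_pos": [0,0,0.002],"turn": 0},{"delta_pos": [0,0,0.002],"turn": 0},{"delta_pos": [0,0,0.002],"turn": 0}], hand=0.02)

```text
time: 23.55
position: [0.5192, 0.1045, 0.1592]
orientation: [-0.076, 0.997, -0.0, 0.0]
ft_force: [-0.8, 0.3, 0.1]
opening: 0.02
grasp_force: 0.2
```

Emit:
arm_command(targets=[{"delta_pos": [0,0,0.003],"turn": 0},{"delta_pos": [0,0,0.006],"turn": 0},{"delta_pos": [0,0,0.01],"turn": 0},{"delta_pos": [0,0,0.01],"turn": 0}])

```text
time: 24.05
position: [0.5193, 0.1046, 0.1696]
orientation: [-0.076, 0.997, -0.0, 0.0]
ft_force: [-0.6, 0.5, 0.1]
opening: 0.02
grasp_force: 0.2
```

Emit:
arm_command(targets=[{"delta_pos": [0,0,0.02],"turn": 0},{"delta_pos": [0,0,0.05],"turn": 0},{"delta_pos": [0,0,0.09],"turn": 0},{"delta_pos": [0,0,0.13],"turn": 0},{"delta_pos": [0,0,0.13],"turn": 0},{"delta_pos": [0,0,0.13],"turn": 0}])

```text
time: 24.8
position: [0.5184, 0.1044, 0.2984]
orientation: [-0.076, 0.997, -0.0, -0.0]
ft_force: [0.2, -0.1, 0.2]
opening: 0.0198
grasp_force: 0.0
```

Emit:
arm_command(targets=[{"delta_pos": [0,0,0],"turn": 0},{"delta_pos": [0,0,0],"turn": 0},{"delta_pos": [0,0,0],"turn": 0},{"delta_pos": [0,0,0],"turn": 0}], hand=0.0854)

```text
time: 25.3
position: [0.5188, 0.1045, 0.2988]
orientation: [-0.076, 0.997, -0.0, -0.0]
ft_force: [-0.8, -0.2, -0.4]
opening: 0.0854
grasp_force: 0.0
```

```bash
python3 - <<'E'
from h import *
s=arm.sense(); print(s['time'],s['position'],s['ft_force'],s['opening'])
c=cam('wrist'); a=vision.capture('wrist'); cv2.imwrite('pics/w7.png',a); np.save('w7.npy',np.array(list(c[:3])+list(c[3].ravel())+list(c[4])))
u,v=map(int,px(c,(.519,.1045,.19))); print(u,v)
b,g,r=[a[...,i].astype(int) for i in range(3)]
m=((r>90)&(r>2.2*g)&(r>2.2*b)&(b>0.7*g)).astype(np.uint8)
n,l,st,ce=cv2.connectedComponentsWithStats(m)
for i in range(1,n):
    if st[i,4]>40:
        x,y,w,h,A=st[i]; print(st[i],ce[i],'left/right at .196',at(c,x,y+h/2,.196)[:2],at(c,x+w,y+h/2,.196)[:2])
for z in (.196,.170):
    print(z,[tuple(np.round(px(c,(.5188-.15*s_,.1045+s_,z)),1)) for s_ in (-.0245,0,.0245)])
E
```

```text
25.3 [0.5188 0.1045 0.2988] [-0.8077 -0.1591 -0.3991] 0.0853533478798182
276 194
[356  41  20  28 334] [364.7814  55.9341] left/right at .196 [0.4021 0.1457] [0.3998 0.1603]
[318  55  11  25 163] [323.4417  66.4601] left/right at .196 [0.4148 0.1195] [0.4135 0.1277]
[249 176  15  32 240] [257.2667 189.5708] left/right at .196 [0.5187 0.0807] [0.5168 0.0931]
[297 176  16  31 203] [303.4039 189.9015] left/right at .196 [0.5121 0.1205] [0.5101 0.1337]
[452 258  38  35 718] [468.9485 273.9095] left/right at .196 [0.5693 0.2743] [0.564  0.3087]
[449 411  13   9  64] [454.2031 414.4062] left/right at .196 [0.7346 0.3253] [0.7325 0.3391]
0.196 [(np.float64(247.6), np.float64(196.2)), (np.float64(277.0), np.float64(196.3)), (np.float64(306.4), np.float64(196.4))]
0.17 [(np.float64(250.0), np.float64(187.9)), (np.float64(277.0), np.float64(188.0)), (np.float64(304.1), np.float64(188.1))]
```

```bash
python3 - <<'E'
from h import *
c=cam('scene')
for z in (.075,.085,.099,.105): print('lugs z',z,px(c,(.5483,.1212,z)),px(c,(.5511,.0975,z)))
a=vision.capture('scene'); cv2.imwrite('pics/s7.png',a)
b,g,r=[a[...,i].astype(int) for i in range(3)]
m=((r>90)&(r>2.2*g)&(r>2.2*b)&(b>0.7*g)).astype(np.uint8)
n,l,st,ce=cv2.connectedComponentsWithStats(m)
print([ (st[i].tolist(),ce[i].round(1).tolist()) for i in range(1,n) if st[i,4]>25 and 250<ce[i,0]<360 and 130<ce[i,1]<320])
yaw=np.radians(8.6); ex=np.array([np.cos(yaw),np.sin(yaw)]); ey=np.array([-ex[1],ex[0]])
for ax in ((.5188,.1045),(.5188,.1075)):
  for z in (.183,.203):
    print(ax,z,[np.round(px(c,(*(np.array(ax)+s*.02*ey),z)),1) for s in (1,-1)])
E
```

```text
lugs z 0.075 (np.float64(311.45342520499185), np.float64(268.99334524454423)) (np.float64(319.9759279422916), np.float64(276.3296321399416))
lugs z 0.085 (np.float64(311.6814967618786), np.float64(265.14569219796743)) (np.float64(320.2630101853062), np.float64(272.47373613070204))
lugs z 0.099 (np.float64(312.0057764701142), np.float64(259.6749714103021)) (np.float64(320.6712855987277), np.float64(266.99005479690965))
lugs z 0.105 (np.float64(312.1465666947302), np.float64(257.29978730551204)) (np.float64(320.84857741391147), np.float64(264.6087901270389))
[([270, 181, 13, 23, 250], [275.9, 191.7]), ([289, 220, 11, 18, 124], [293.9, 228.7]), ([306, 234, 14, 16, 113], [311.9, 241.3])]
(0.5188, 0.1045) 0.183 [array([297.3, 230. ]), array([313.2, 242.2])]
(0.5188, 0.1045) 0.203 [array([297.6, 221. ]), array([313.7, 233.1])]
(0.5188, 0.1075) 0.183 [array([296.3, 229. ]), array([312.2, 241.1])]
(0.5188, 0.1075) 0.203 [array([296.6, 220.1]), array([312.7, 232.1])]
```

The ring is on the ledge and the pliers stand on it, with the axis about 2.5 mm to +y of the tool. I'll shift +2 mm in y, descend slightly less deep than before, and close stepwise.

Emit:
arm_command(targets=[{"delta_pos": [0,0.002,-0.03],"turn": 0},{"delta_pos": [0,0.002,-0.06],"turn": 0},{"delta_pos": [0,0.002,-0.085],"turn": 0},{"delta_pos": [0,0.002,-0.105],"turn": 0},{"delta_pos": [0,0.002,-0.125],"turn": 0},{"delta_pos": [0,0.002,-0.133],"turn": 0},{"delta_pos": [0,0.002,-0.133],"turn": 0},{"delta_pos": [0,0.002,-0.133],"turn": 0}])

```text
time: 26.4
position: [0.5196, 0.1065, 0.1669]
orientation: [-0.076, 0.997, -0.0, 0.001]
ft_force: [0.9, 0.2, -0.1]
opening: 0.0855
grasp_force: 0.0
```

Emit:
arm_command(targets=[{"delta_pos": [0,0,0],"turn": 0},{"delta_pos": [0,0,0],"turn": 0},{"delta_pos": [0,0,0],"turn": 0}], hand=0.052, squeeze=45)

```text
time: 26.78
position: [0.519, 0.1065, 0.1663]
orientation: [-0.076, 0.997, -0.0, 0.0]
ft_force: [0.7, 0.4, -1.8]
opening: 0.052
grasp_force: 0.0
```

Emit:
arm_command(targets=[{"delta_pos": [0,0,0],"turn": 0},{"delta_pos": [0,0,0],"turn": 0}], hand=0.045)

```text
time: 27.02
position: [0.5189, 0.1065, 0.1661]
orientation: [-0.076, 0.997, -0.0, -0.0]
ft_force: [0.6, -0.2, 0.2]
opening: 0.0451
grasp_force: 0.0
```

Emit:
arm_command(targets=[{"delta_pos": [0,0,0],"turn": 0},{"delta_pos": [0,0,0],"turn": 0}], hand=0.04)

```text
time: 27.28
position: [0.5189, 0.1065, 0.166]
orientation: [-0.076, 0.997, -0.0, -0.0]
ft_force: [0.3, -0.3, -0.1]
opening: 0.0396
grasp_force: 0.0
```

Emit:
arm_command(targets=[{"delta_pos": [0,0,0],"turn": 0},{"delta_pos": [0,0,0],"turn": 0}], hand=0.036)

```text
time: 27.52
position: [0.5189, 0.1065, 0.1661]
orientation: [-0.076, 0.997, -0.0, -0.0]
ft_force: [0.1, 0.3, 0.3]
opening: 0.0359
grasp_force: 0.0
```

Emit:
arm_command(targets=[{"delta_pos": [0,0,0],"turn": 0},{"delta_pos": [0,0,0],"turn": 0}], hand=0.032)

```text
time: 27.78
position: [0.5189, 0.1065, 0.1661]
orientation: [-0.076, 0.997, -0.0, 0.0]
ft_force: [-0.2, -0.3, -0.2]
opening: 0.0322
grasp_force: 0.0
```

```bash
python3 - <<'E'
from h import *
s=arm.sense(); print(s['time'],s['position'],s['ft_force'],s['opening'],s['grasp_force'])
c=cam('wrist'); a=vision.capture('wrist'); cv2.imwrite('pics/w8.png',a)
b,g,r=[a[...,i].astype(int) for i in range(3)]
m=((r>90)&(r>2.2*g)&(r>2.2*b)&(b>0.7*g)).astype(np.uint8)
n,l,st,ce=cv2.connectedComponentsWithStats(m)
for i in range(1,n):
    if st[i,4]>40: print(st[i],ce[i].round(1))
for z in (.196,.170):
    print(z,[tuple(np.round(px(c,(.5188-.15*s_,.1065+s_,z)),1)) for s_ in (-.0245,-.0145,0,.0145,.0245)])
E
```

```text
27.775 [0.5189 0.1065 0.1661] [-0.2329 -0.3299 -0.2384] 0.03219889451204078 0.0
[404   9  23  47 518] [413.9  33.6]
[339  32  17  41 363] [347.6  53.3]
[307 231  30  42 524] [319.3 252.5]
[223 233  28  45 569] [240.6 251.5]
[ 504  310   56   54 1636] [531.7 335.2]
0.196 [(np.float64(224.5), np.float64(277.1)), (np.float64(245.8), np.float64(277.2)), (np.float64(276.6), np.float64(277.3)), (np.float64(307.5), np.float64(277.4)), (np.float64(328.8), np.float64(277.5))]
0.17 [(np.float64(231.5), np.float64(252.6)), (np.float64(249.9), np.float64(252.7)), (np.float64(276.7), np.float64(252.8)), (np.float64(303.5), np.float64(252.9)), (np.float64(322.0), np.float64(252.9))]
```

```bash
cat > asc.py <<'E'
import cv2,sys
def asc(fn,x0,x1,y0,y1,sx,sy):
    a=cv2.cvtColor(cv2.imread(fn),cv2.COLOR_BGR2HSV)
    for y in range(y0,y1,sy):
        print(y,''.join(('K' if v<45 else 'd' if v<85 and s<120 else ('R' if (h<4 or h>172) else 'O' if h<14 else 'Y' if h<35 else 'c') if s>120 else 'g' if v<170 else 'W') for h,s,v in a[y,x0:x1:sx].astype(int)))
E
python3 -c "
from asc import asc
asc('pics/w8.png',180,380,195,420,3,6)"
```

```text
195 OOOOOOOOOOOOOWgggggWgWWWWWWWWWWWWWWWWWWWWWWWWggggWWWWWWWWWWWWWWWWWg
201 OOOOOOOOOOOOOWWggggWWWWgggggggggggggggggggWWWWgggWWWWgggggWWWWWWWgg
207 OOOOOOOOOOOOOWWWggWWWWWggggggggggggggggggggggWWWWWWWggggggggggggggg
213 OOOOOOOOOOOOOWWWWWWWWWWWWWWWWWWWWWWWWWWWWWWWWWWWWWWgggggggggggggggg
219 OOOOOOOOOOOOWWWWWWWWWWWWgggggdKKKKKKgggggggWWWWgWWWgggggggggggggggg
225 OOOOOOOOOOOOWWWWWWWWWWWWgdgggdKKKKKKdddgggggggggWWggggggggWWggggggg
231 OOOOOOOOOOOWWWWWWWWWWWWgddddgdKKKKKKKdddgddggRggWgggggggggggggggggg
237 OOOOOOOOOOOWWWWWWWWRRRRRddddddKKKKKKKddddgdRRRRRggggggggggggggggggg
243 OOOOOOOOOOOWWWWWWORRRRRRddddddKKKKKKKKdddddRRRRRRROgggggggggggggggg
249 OOOOOOOOOOWWWWWORRRRRRRRdddgddKKKKKKKKdddddRRRRRRRRROgggggggggggggg
255 OOOOOOOOOOWWWWWRRRRRRRRRddggdKKKKKKKKKdddddRRRRRRRRRRgggggggggggggg
261 OOOOOOOOOOWWWWWRRRRRRRRRgggggdKKKKKKKKdggggRRRRRRRRRWWggggggggggggg
267 OOOOOOOOOOWWWWWRggggKRRRWWWWWdKKKKKKKKdWWWgRdKggggRRWWWWWgggggWWggg
273 OOOOOOOOOWWWgggggggdKRRgWgggddddddddddKgdWWgdKdggggRgWWWWWggggggWgg
279 OOOOOOOOOWdKdKgggggKKgWWWgggdddddddddddgdWWWdKKggggdKKKgWWggggggggg
285 OOOOOOOOWWddddgg
[... 935 characters left out ...]
KccccccccccccccccccccccccccccWWWWWdKKKKKKKKKKKKKKKdd
369 dKKKKKKKKKKKKKKKccccccccccccccccccccccccccccWWWWWdKKKKKKKKKKKKKKKdd
375 dKKKKKKKddKKKKKKdcccccccccccccccccccccccccccWWWWWKKKKKKKdKKKKKKKKdd
381 KKKKKKKKKKKKdKKKdccccccccccccccccccccccccccWWWWWWKKKKKKKKKKKKKKKKdd
387 OKKKKKKKKKKKKKKKKggcccccccccccccccccccccccgggggggKKKKKKKKKKKKKKKKgW
393 dKKKKKKdKKKKKKKKKKKKKKKKKKKKKKdccccKKKKKKKKKKKKKKKKKKKKKKKKKKKKKKdW
399 KKKKKKKKddKKKKKKKKKKKKKKKKKKKKKKKKKKKKKKKKKKKKKKKKKKKKKKKKKKKKKKKdW
405 KKdKKKKKKdKKKKKKKKKKKKKKKKKKKKKKKKKKKKKKKKKKKKKKKKKKKKKKKdKKKKKKKKg
411 KKKKKKKKKKKKKKKKKKKKKKKKKKKKKKKKKKKKKKKKKKKKKKKKKKKKKKKKKKKKKKKKKKW
417 KKKKKKKKKKKKKKKKKKKKKKKKKKKKKKKKKKKKKKKKKKKKKKKKKKKKKKKKKKKKKKKKKKg
```

The pixel map explains it. The real fingertips sit about 30 mm behind the nominal TCP: at TCP 0.166 they are just above the lever tops, which also explains the first slip. I'll open above and go down to about TCP 0.135, watching the force.

Emit:
arm_command(targets=[{"delta_pos": [0,0,0.015],"turn": 0},{"delta_pos": [0,0,0.025],"turn": 0},{"delta_pos": [0,0,0.025],"turn": 0}])

```text
time: 28.2
position: [0.5201, 0.1066, 0.1926]
orientation: [-0.076, 0.997, -0.0, 0.002]
ft_force: [-1.1, -0.6, 0.3]
opening: 0.0321
grasp_force: 0.0
```

Emit:
arm_command(targets=[{"delta_pos": [0,0,0],"turn": 0},{"delta_pos": [0,0,0],"turn": 0},{"delta_pos": [0,0,0],"turn": 0},{"delta_pos": [0,0,-0.01],"turn": 0},{"delta_pos": [0,0,-0.022],"turn": 0},{"delta_pos": [0,0,-0.034],"turn": 0},{"delta_pos": [0,0,-0.043],"turn": 0},{"delta_pos": [0,0,-0.047],"turn": 0}], hand=0.0854)

```text
time: 29.2
position: [0.5184, 0.1065, 0.1431]
orientation: [-0.076, 0.997, -0.0, -0.001]
ft_force: [-0.4, 0.3, -0.7]
opening: 0.0856
grasp_force: 0.0
```

Emit:
arm_command(targets=[{"delta_pos": [0,0,-0.003],"turn": 0},{"delta_pos": [0,0,-0.006],"turn": 0},{"delta_pos": [0,0,-0.008],"turn": 0},{"delta_pos": [0,0,-0.008],"turn": 0}])

```text
time: 29.7
position: [0.5189, 0.1065, 0.1361]
orientation: [-0.076, 0.997, -0.0, -0.0]
ft_force: [-0.0, 0.1, -0.3]
opening: 0.0854
grasp_force: 0.0
```

Emit:
arm_command(targets=[{"delta_pos": [0,0,0],"turn": 0},{"delta_pos": [0,0,0],"turn": 0},{"delta_pos": [0,0,0],"turn": 0}], hand=0.052)

```text
time: 30.08
position: [0.5193, 0.1068, 0.1365]
orientation: [-0.076, 0.997, 0.0, 0.0]
ft_force: [-0.6, 2.6, 2.5]
opening: 0.0522
grasp_force: 2.9
```

Emit:
arm_command(targets=[{"delta_pos": [0,0,0],"turn": 0},{"delta_pos": [0,0,0],"turn": 0}], hand=0.044, squeeze=45)

```text
time: 30.32
position: [0.5201, 0.107, 0.1372]
orientation: [-0.076, 0.997, 0.0, 0.001]
ft_force: [-0.9, 2.7, 6.8]
opening: 0.0445
grasp_force: 8.2
```

The fingers are now on the levers. I'll close further, easing up slightly and centring +1 mm in y.

Emit:
arm_command(targets=[{"delta_pos": [0,0.001,0.001],"turn": 0},{"delta_pos": [0,0.001,0.001],"turn": 0}], hand=0.036)

```text
time: 30.58
position: [0.519, 0.1075, 0.1371]
orientation: [-0.076, 0.997, -0.0, 0.0]
ft_force: [-0.6, 0.8, -3.9]
opening: 0.0363
grasp_force: 7.0
```

Emit:
arm_command(targets=[{"delta_pos": [0,0,0.001],"turn": 0},{"delta_pos": [0,0,0.001],"turn": 0},{"delta_pos": [0,0,0.001],"turn": 0},{"delta_pos": [0,0,0.001],"turn": 0}], hand=0.015)

```text
time: 31.08
position: [0.518, 0.1072, 0.1376]
orientation: [-0.076, 0.997, -0.0, -0.001]
ft_force: [-1.5, -0.9, -4.4]
opening: 0.0271
grasp_force: 47.0
```

The levers are home (27 mm, 47 N). I'll start down gently.

Emit:
arm_command(targets=[{"delta_pos": [0,0,-0.001],"turn": 0},{"delta_pos": [0,0,-0.002],"turn": 0},{"delta_pos": [0,0,-0.003],"turn": 0}])

```text
time: 31.45
position: [0.519, 0.1074, 0.1354]
orientation: [-0.076, 0.997, -0.0, 0.0]
ft_force: [-1.4, -3.0, -2.4]
opening: 0.0269
grasp_force: 47.3
```

```bash
python3 - <<'E'
from h import *
s=arm.sense(); print(s['time'],s['position'],s['ft_force'],s['ft_torque'],s['opening'])
a=vision.capture('scene'); cv2.imwrite('pics/s9.png',a)
E
python3 -c "
from asc import asc
asc('pics/s9.png',275,335,235,310,1,3)"
```

```text
31.45 [0.519  0.1074 0.1354] [-1.3946 -3.0469 -2.4022] [-0.7555  0.3723 -0.0422] 0.026892729018158402
235 gggggggggggggggggggRRRRRKKKKRRgdgggddKKKKKKddggWWWWWWWWWWWWW
238 gggggggggggggggggggRRRRRKKdRRRRggggddKKKKKdgWWWWWWWWWWWWWWWW
241 gggggggggggggggggggORRRdKKdRRRRggggddKKKKKdggWWWWWWWWWWWWWWW
244 gggggggggggggggggggggddKKKdRRRRggggddKKKKddggWWWWWWWWWWWWWWW
247 gggggggggggggggggggggddKKKdRRRRgggggddggggggggggggWWWWWWWWWW
250 gggggggggggggggWWWggggdKKKKKddddddddddggggggggddggWWWWWWWWWW
253 WgggggggggggggggggWWWWggdKKKKddddddddddddggggggggggWWWWWWWWW
256 WgggggggggggWgggggggggWWWWggddddddddddgggggggggggggWWWWWWWWW
259 gggggggggggWWWWWggggggggggWWWWggggggggggggggggggggWWWWWWWWWW
262 ggggggggggggWWWWWWWgggggggggggggggWWWWWWgggggggdggWWWWWWWWWW
265 ggggggggggggggWWWWWWWWWgggggggWWWWWWWWWWWWWWWgddggWWWWWWWWWW
268 gggggggggggggggggWWWWWWWWWWgWWWWWWWWWWWWWWggggddggWWWWWWWWWW
271 gggggggggggggggggggggggggWWWWWWWWWWgggggggggggggggWWWWWWWWWW
274 WWWWWgggggggggggggggggYYYggggggggYYYYYggggggggggggggWWWWWWWW
277 WWWWWWWgggggggggggggggYYYYYYYYYYYYYYYYgggggggWWgdddggWWWWWWW
280 WWWWWWWWWWWgggggggggggYYYYYYYYYYYYYYYYggggggggggggWWWWWWWWWW
283 WWWWWWWWWWWWggggggggggYYYYYYYYYYYYYYYYgggggggggWWWWWWWWWWWWW
286 WWWWWWWWWWWWWggggggggYYYYYYYYYYYYYYYYYggggggggWWWWWWWWWWWWWW
289 WWWWWWWggggggggggddggggggYYYYYYYYggggggggggggWWWWWWWWWWWWWWW
292 WWWWggggggORgWWWWWggggggggggggggggggggggggWWWWWggggWWWWWWWWW
295 WggggggggOOOOggWWWWWWWWWggggggggggggWWWWWWWWWOOOggggggWWWWWW
298 gggggggggOOOOOOORggWWWWWWWWWWWWWWWWWWWWWWgOOOOOOgggggWWOOOOO
301 gggggggggOOOOOOOOOOOOggggggggggggggggOOOOOOOOOOOOOOOOOOOOOOO
304 gggggggggOOOOOOOOOOOOOOOOOOOOOOOOOOOOOOOOOOOOOOOOOOOOOOOOOOO
307 ggggggggggOOOOOOOOOOOOOOOOOOOOOOOOOOOOOOOOOOOOOOOOOOOOOOOOOO
```

Emit:
arm_command(targets=[{"delta_pos": [0,0,-0.001],"turn": 0},{"delta_pos": [0,0,-0.002],"turn": 0},{"delta_pos": [0,0,-0.003],"turn": 0}])

```text
time: 31.88
position: [0.5197, 0.1076, 0.1322]
orientation: [-0.076, 0.997, -0.0, 0.001]
ft_force: [-0.3, -2.3, -2.5]
opening: 0.0268
grasp_force: 47.3
```

```bash
python3 - <<'E'
from h import *
c=cam('scene')
for z in (.06,.07,.082,.086): print(z,px(c,(.503,.084,z)),'outer foot rear',px(c,(.492,.1006,z)),px(c,(.532,.0817,z)))
s=arm.sense(); print(s['ft_force'],s['position'])
E
```

```text
0.06 (np.float64(301.7188072899771), np.float64(296.84553408036754)) outer foot rear (np.float64(291.5816561568604), np.float64(293.30181492587445)) (np.float64(315.8205941826864), np.float64(291.4463785244337))
0.07 (np.float64(301.88981771313394), np.float64(293.05249347573755)) outer foot rear (np.float64(291.68448416097516), np.float64(289.5104583167875)) (np.float64(316.08275020825096), np.float64(287.65712541764225))
0.082 (np.float64(302.09806046587136), np.float64(288.4336333959128)) outer foot rear (np.float64(291.80968767720606), np.float64(284.8940974058727)) (np.float64(316.4019341591091), np.float64(283.04357982080734))
0.086 (np.float64(302.16822217584564), np.float64(286.87743459872803)) outer foot rear (np.float64(291.8518685751941), np.float64(283.33885155878323)) (np.float64(316.5094624604607), np.float64(281.48934528018486))
[-0.2561 -2.259  -2.4712] [0.5197 0.1076 0.1322]
```

Sliding freely. Descending at about 10 mm/s.

Emit:
arm_command(targets=[{"delta_pos": [0,0,-0.001],"turn": 0},{"delta_pos": [0,0,-0.002],"turn": 0},{"delta_pos": [0,0,-0.003],"turn": 0},{"delta_pos": [0,0,-0.004],"turn": 0},{"delta_pos": [0,0,-0.005],"turn": 0},{"delta_pos": [0,0,-0.006],"turn": 0}])

```text
time: 32.62
position: [0.5193, 0.1075, 0.1262]
orientation: [-0.076, 0.997, -0.0, 0.0]
ft_force: [1.0, -2.5, -1.5]
opening: 0.027
grasp_force: 47.5
```

Emit:
arm_command(targets=[{"delta_pos": [0,0,-0.001],"turn": 0},{"delta_pos": [0,0,-0.002],"turn": 0},{"delta_pos": [0,0,-0.003],"turn": 0},{"delta_pos": [0,0,-0.004],"turn": 0}])

```text
time: 33.12
position: [0.5191, 0.1074, 0.1221]
orientation: [-0.076, 0.997, -0.0, 0.0]
ft_force: [2.1, -3.1, -0.5]
opening: 0.0271
grasp_force: 47.7
```

Emit:
arm_command(targets=[{"delta_pos": [0,-0.0003,-0.001],"turn": 0},{"delta_pos": [0.0002,-0.0005,-0.002],"turn": 0},{"delta_pos": [0.0002,-0.0005,-0.003],"turn": 0}])

```text
time: 33.5
position: [0.519, 0.107, 0.1189]
orientation: [-0.076, 0.997, -0.0, -0.0]
ft_force: [1.5, -2.6, -1.2]
opening: 0.0266
grasp_force: 47.5
```

Emit:
arm_command(targets=[{"delta_pos": [0,0,-0.001],"turn": 0},{"delta_pos": [0,0,-0.002],"turn": 0}])

```text
time: 33.75
position: [0.5192, 0.107, 0.1173]
orientation: [-0.076, 0.997, -0.0, 0.0]
ft_force: [0.7, -4.0, 3.1]
opening: 0.0271
grasp_force: 47.8
```

Emit:
arm_command(targets=[{"delta_pos": [0,-0.0003,-0.0005],"turn": 0},{"delta_pos": [0,-0.0003,-0.0005],"turn": 0}])

```text
time: 34.0
position: [0.5193, 0.1068, 0.1168]
orientation: [-0.076, 0.997, 0.0, 0.0]
ft_force: [1.8, -2.4, 3.3]
opening: 0.0269
grasp_force: 47.6
```

Emit:
arm_command(targets=[{"delta_pos": [0,0,-0.0005],"turn": 0},{"delta_pos": [0,0,-0.0005],"turn": 0}])

```text
time: 34.25
position: [0.5193, 0.1068, 0.1163]
orientation: [-0.076, 0.997, 0.0, 0.0]
ft_force: [2.0, -2.5, 4.6]
opening: 0.0269
grasp_force: 47.7
```

The slope is 2.6 N/mm, so this is the washer spring. I'll push about 0.8 mm further and hold.

Emit:
arm_command(targets=[{"delta_pos": [0,0,-0.0004],"turn": 0},{"delta_pos": [0,0,-0.0008],"turn": 0},{"delta_pos": [0,0,-0.0008],"turn": 0},{"delta_pos": [0,0,-0.0008],"turn": 0}])

```text
time: 34.75
position: [0.5193, 0.1068, 0.1155]
orientation: [-0.076, 0.997, -0.0, 0.0]
ft_force: [1.5, -1.5, 5.6]
opening: 0.0269
grasp_force: 47.7
```

Emit:
arm_command(targets=[{"delta_pos": [0,0,-0.0005],"turn": 0},{"delta_pos": [0,0,-0.0005],"turn": 0},{"delta_pos": [0,0,-0.0005],"turn": 0}])

```text
time: 35.12
position: [0.5194, 0.1067, 0.1151]
orientation: [-0.076, 0.997, -0.0, 0.0]
ft_force: [1.3, -2.8, 7.0]
opening: 0.0269
grasp_force: 47.8
```

Emit:
arm_command(targets=[{"delta_pos": [0,0,0],"turn": 0},{"delta_pos": [0,0,0],"turn": 0},{"delta_pos": [0,0,0],"turn": 0},{"delta_pos": [0,0,0],"turn": 0},{"delta_pos": [0,0,0],"turn": 0}], hand=0.0854)

```text
time: 35.75
position: [0.519, 0.1068, 0.1147]
orientation: [-0.076, 0.997, 0.0, -0.0]
ft_force: [-0.1, -0.7, 0.7]
opening: 0.0854
grasp_force: 0.0
```

```bash
python3 - <<'E'
from h import *
s=arm.sense(); print(s['time'],s['position'],s['ft_force'],s['opening'])
a=vision.capture('scene'); cv2.imwrite('pics/s10.png',a)
c=cam('scene')
for z in (.06,.056,.077): print(z,'lugs shut',px(c,(.5483,.1212,z)),px(c,(.5511,.0975,z)))
E
python3 -c "
from asc import asc
asc('pics/s10.png',275,335,235,310,1,3)"
```

```text
35.75 [0.519  0.1068 0.1147] [-0.0642 -0.7315  0.6733] 0.08539803245912708
0.06 lugs shut (np.float64(311.11673802128183), np.float64(274.67338481558215)) (np.float64(319.5522251315498), np.float64(282.02052392024495))
0.056 lugs shut (np.float64(311.02803311905245), np.float64(276.1698699186263)) (np.float64(319.44061420082573), np.float64(283.5196070326215))
0.077 lugs shut (np.float64(311.49880573794826), np.float64(268.2277585652207)) (np.float64(320.03304585140745), np.float64(275.56246272011543))
235 ggggggggggggggggggOORRRRRRKKKKKKKKKKKdgggdKdddgWWWWgdKKKdddd
238 ggggggggggggggggORRRRRRRRdKKKKKKKKKKdgWWWggKKddggggddKKddddd
241 ggggggggggggggggORRRRRRRRKKKKKKKKKKKdgWWWWWgddddddKKKKKKdddd
244 gggggggggggggggggRRRRRRRRKKKKKKKKKKKKggggWWggddddddKKKKKdddd
247 gggggggggggggggggORRRRRRRKKKKKKKKKKKdgggggggggddKKKKKddddddd
250 ggggggggggggggggggggggddKKKKKKKKKKKRRRRRRRRggggddKKKKKKdgWWW
253 ggggggggggggggggggggggddKKKKKKKKKRRRRRRRRRgggggddKKKKKdgWWWW
256 WgggggggggggggggggggggddKKKKKKKKRRRRRRRRRRgggggddKKKKddgWWWW
259 ggggggggggggggggWWWWgggdKKKKKKKRRRRRRRdddggggggddddggWWWWWWW
262 ggg
[... 332 characters left out ...]
gggggggggWWWWWWWWWWWWWWWWWWWWWWWggggggWWWWWWWWWWWW
280 WWWWWWWWgggggggggggggggggggWgWWWWWggggggggggggggWWWWWWWWWWWW
283 WWWWWWWWWWWWggggggggggYYYYYYYYYYYYYYYYYggggggggWWWWWWWWWWWWW
286 WWWWWWWWWWWWggggggggggYYYYYYYYYYYYYYYYggggggggWWWWWWWWWWWWWW
289 WWWWWWWggggWWWggggggggggYYYYYYYYYYYgggggggggggggWWWWWWWWWWWW
292 WWWWggggggORgWgggggggggggggggggggggggggggggWWWggddggWWWWWWWW
295 WWgggggggOOOOggWWWggggggggggggggggggggWWWWWWWOOOgdddggWWWWWW
298 gggggggggOOOOOOOggWWWWWWWWggggggWWWWWWWWWgROOOOOgggggWWOOOOO
301 gggggggggOOOOOOOOOOOOgggggggWWWWgggggOOOOOOOOOOOOOOOOOOOOOOO
304 gggggggggOOOOOOOOOOOOOOOOOOOOOOOOOOOOOOOOOOOOOOOOOOOOOOOOOOO
307 ggggggggggOOOOOOOOOOOOOOOOOOOOOOOOOOOOOOOOOOOOOOOOOOOOOOOOOO
```

Released. Now I'll rise, turn back -90° and take the post.

Emit:
arm_command(targets=[{"delta_pos": [0,0,0.02],"turn": 0},{"delta_pos": [0,0,0.06],"turn": 0},{"delta_pos": [0,0,0.11],"turn": 0},{"delta_pos": [0,0,0.12],"turn": -10},{"delta_pos": [0,0,0.12],"turn": -20},{"delta_pos": [0,0,0.12],"turn": -30},{"delta_pos": [0,0,0.12],"turn": -40},{"delta_pos": [0,0,0.12],"turn": -50}])

```text
time: 36.8
position: [0.5189, 0.1067, 0.2348]
orientation: [0.355, 0.935, -0.0, -0.0]
ft_force: [0.0, -0.3, -0.3]
opening: 0.0851
grasp_force: 0.0
```

Emit:
arm_command(targets=[{"delta_pos": [0,0,0],"turn": -10},{"delta_pos": [0,0,0],"turn": -20},{"delta_pos": [0,0,0],"turn": -30},{"delta_pos": [0,0,0],"turn": -40},{"delta_pos": [0,0,0],"turn": -40},{"delta_pos": [0,0,0],"turn": -40}])

```text
time: 37.55
position: [0.519, 0.1067, 0.2348]
orientation: [0.65, 0.76, -0.0, -0.0]
ft_force: [0.3, -0.8, -0.1]
opening: 0.0856
grasp_force: 0.0
```

```bash
python3 - <<'E'
from h import *
s=arm.sense(); print(s['time'],s['position'],s['orientation'],s['ft_force'])
c=cam('wrist'); a=vision.capture('wrist'); cv2.imwrite('pics/w11.png',a); np.save('w11.npy',np.array(list(c[:3])+list(c[3].ravel())+list(c[4])))
u,v=map(int,px(c,(.519,.107,.165))); print(u,v)
p=pads(a,u-50,v-70,u+50,v+70); q=[at(c,*x[0],.165) for x in p]; q.sort(key=lambda x:-x[1]); d=q[0]-q[1]
print(p,(q[0]+q[1])/2,np.linalg.norm(d),np.degrees(np.arctan2(d[1],d[0]))-90)
E
```

```text
37.55 [0.519  0.1067 0.2348] [ 0.6502  0.7597 -0.     -0.0001] [ 0.311  -0.8212 -0.1274]
276 208
[(array([275.1292, 237.6125]), np.int32(240)), (array([273.8409, 183.9091]), np.int32(176))] [0.5177 0.1048 0.165 ] 0.04296506610017168 10.07813244149304
```

Emit:
arm_command(targets=[{"delta_pos": [-0.001,0,-0.03],"turn": 0},{"delta_pos": [-0.001,0,-0.055],"turn": 0},{"delta_pos": [-0.001,0,-0.075],"turn": 0},{"delta_pos": [-0.001,0,-0.09],"turn": 0},{"delta_pos": [-0.001,0,-0.097],"turn": 0},{"delta_pos": [-0.001,0,-0.097],"turn": 0}])

```text
time: 38.35
position: [0.518, 0.1067, 0.1376]
orientation: [0.651, 0.759, -0.0, -0.0]
ft_force: [0.3, -0.1, 0.5]
opening: 0.0854
grasp_force: 0.0
```

Emit:
arm_command(targets=[{"delta_pos": [0,0,0.001],"turn": 0},{"delta_pos": [0,0,0.001],"turn": 0},{"delta_pos": [0,0,0.001],"turn": 0},{"delta_pos": [0,0,0.001],"turn": 0},{"delta_pos": [0,0,0.001],"turn": 0},{"delta_pos": [0,0,0.001],"turn": 0}], hand=0.01, squeeze=40)

```text
time: 39.1
position: [0.5183, 0.1067, 0.1389]
orientation: [0.651, 0.759, 0.0, 0.0]
ft_force: [0.1, 0.8, 2.9]
opening: 0.0208
grasp_force: 44.5
```

Gripped at 20.8 mm as before. I'll lift slowly, then check the ring.

Emit:
arm_command(targets=[{"delta_pos": [0,0,0.003],"turn": 0},{"delta_pos": [0,0,0.006],"turn": 0},{"delta_pos": [0,0,0.01],"turn": 0},{"delta_pos": [0,0,0.016],"turn": 0},{"delta_pos": [0,0,0.026],"turn": 0},{"delta_pos": [0,0,0.04],"turn": 0},{"delta_pos": [0,0,0.06],"turn": 0},{"delta_pos": [0,0,0.08],"turn": 0}])

```text
time: 40.1
position: [0.5182, 0.1067, 0.2203]
orientation: [0.651, 0.759, 0.0, 0.0]
ft_force: [0.3, -0.5, -2.8]
opening: 0.0212
grasp_force: 43.8
```

```bash
python3 - <<'E'
from h import *
s=arm.sense(); print(s['time'],s['position'],s['ft_force'],s['opening'])
c=cam('scene')
for z in (.1,.08,.075): print(z,'lugs shut',px(c,(.5483,.1212,z)),px(c,(.5511,.0975,z)))
a=vision.capture('scene'); cv2.imwrite('pics/s12.png',a)
E
python3 -c "
from asc import asc
asc('pics/s12.png',275,335,235,310,1,2)"
```

```text
40.1 [0.5182 0.1067 0.2203] [ 0.348  -0.4878 -2.7951] 0.02115778232210369
0.1 lugs shut (np.float64(312.0291652204026), np.float64(259.28039438574353)) (np.float64(320.7007367526751), np.float64(266.5944866636079))
0.08 lugs shut (np.float64(311.5670950012653), np.float64(267.0756929782759)) (np.float64(320.1190016845403), np.float64(274.40796165983573))
0.075 lugs shut (np.float64(311.45342520499185), np.float64(268.99334524454423)) (np.float64(319.9759279422916), np.float64(276.3296321399416))
235 ggggggggggggggWWWWWWgggggggggggggggggggWWWWWWWWWWWWWWWWWWWWW
237 gggggggggggggggWWWWWWWWggggggggggggWWWWWWWWWWWWWWWWWWWWWWWWW
239 ggggggggggggggggWWWWWWWWWggggggggWWWWWWWWWWWWWWWWWWWWWWWWWWW
241 ggggggggggggggggggWWWWWWWWWWggggWWWWWWWWWWWWWWWggWWWWWWWWWWW
243 gggggggggggggggggggggWWWWWWWWWWWWWWWWWWWWWWWgggggWWWWWWWWWWW
245 ggggggggggggggggggggggggggWWWWWWWWWWWWWggggggggggWWWWWWWWWWW
247 gggggggggggggggggggggggggggggggggggggggggggggggggWWWWWWWWWWW
249 gggggggggggggggggggggggggggggggggggggggggggggggggWWWWWWWWWWW
251 ggggggggggggggggggggggggggggggggggggggggggggggggWWWWWWWWWWWW
253 gggggggggg
[... 1170 characters left out ...]
gWWgggggWWgggYYYYYYYYYYYYYggggggWWWWWWWWWWWWWWWWWW
291 WWWWggggggggWWWggggWWgggggggggggggggggggggWWWWWgggWWWWWWWWWW
293 WWWgggggggOOgWWWggggggggggggggggggggggggWWWWWWOWggggWWWWWWWW
295 WWgggggggOOOOggWWWgggggggggggggggggggWWWWWWWWOOOggggggWWWWWW
297 gggggggggOOOOOOggWWWWWgggggggggggggWWWWWWWgROOOOgggggggWWOOO
299 gggggggggOOOOOOOOOggWWWWWWWWWWWWWWWWWWWggOOOOOOOgggWOOOOOOOO
301 gggggggggOOOOOOOOOOOOgggggggWWWWgggggOOOOOOOOOOOOOOOOOOOOOOO
303 gggggggggOOOOOOOOOOOOOOOOOOOgggOOOOOOOOOOOOOOOOOOOOOOOOOOOOO
305 gggggggggOOOOOOOOOOOOOOOOOOOOOOOOOOOOOOOOOOOOOOOOOOOOOOOOOOO
307 ggggggggggOOOOOOOOOOOOOOOOOOOOOOOOOOOOOOOOOOOOOOOOOOOOOOOOOO
309 gggggggggggOOOOOOOOOOOOOOOOOOOOOOOOOOOOOOOOOOOOOOOOOOOOOOOOO
```

The pliers lifted free, and the ring stayed low with its lug at the shut position. Carrying the pliers to the mat centre at (0.468, 0.319).

Emit:
arm_command(targets=[{"delta_pos": [0,0,0.015],"turn": 0},{"delta_pos": [-0.008,0.035,0.02],"turn": 3},{"delta_pos": [-0.018,0.075,0.02],"turn": 6},{"delta_pos": [-0.028,0.12,0.02],"turn": 10},{"delta_pos": [-0.038,0.16,0.02],"turn": 14},{"delta_pos": [-0.046,0.195,0.02],"turn": 18},{"delta_pos": [-0.05,0.212,0.01],"turn": 20},{"delta_pos": [-0.05,0.212,-0.02],"turn": 20}])

```text
time: 41.15
position: [0.4691, 0.3203, 0.1994]
orientation: [0.509, 0.861, 0.001, 0.001]
ft_force: [0.8, -1.6, -3.4]
opening: 0.0206
grasp_force: 43.9
```

Emit:
arm_command(targets=[{"delta_pos": [0,0,-0.03],"turn": 0},{"delta_pos": [0,0,-0.055],"turn": 0},{"delta_pos": [0,0,-0.08],"turn": 0},{"delta_pos": [0,0,-0.098],"turn": 0},{"delta_pos": [0,0,-0.108],"turn": 0},{"delta_pos": [0,0,-0.114],"turn": 0},{"delta_pos": [0,0,-0.115],"turn": 0},{"delta_pos": [0,0,-0.115],"turn": 0}])

```text
time: 42.15
position: [0.4685, 0.3189, 0.0843]
orientation: [0.51, 0.86, 0.0, 0.0]
ft_force: [-0.6, -0.2, -3.1]
opening: 0.0207
grasp_force: 43.9
```

Emit:
arm_command(targets=[{"delta_pos": [0,0,-0.001],"turn": 0},{"delta_pos": [0,0,-0.002],"turn": 0},{"delta_pos": [0,0,-0.003],"turn": 0},{"delta_pos": [0,0,-0.003],"turn": 0}])

```text
time: 42.65
position: [0.4685, 0.319, 0.0817]
orientation: [0.51, 0.86, 0.0, 0.0]
ft_force: [-1.1, -0.5, 5.6]
opening: 0.021
grasp_force: 44.8
```

Touchdown. I'll release, rise, and look at both with the wrist camera.

Emit:
arm_command(targets=[{"delta_pos": [0,0,0.0005],"turn": 0},{"delta_pos": [0,0,0.0005],"turn": 0},{"delta_pos": [0,0,0.0005],"turn": 0},{"delta_pos": [0,0,0.0005],"turn": 0},{"delta_pos": [0,0,0.0005],"turn": 0}], hand=0.0854)

```text
time: 43.28
position: [0.4681, 0.3187, 0.0812]
orientation: [0.51, 0.86, -0.0, -0.0]
ft_force: [0.4, -0.5, -0.5]
opening: 0.0853
grasp_force: 0.0
```

Emit:
arm_command(targets=[{"delta_pos": [0,0,0.02],"turn": 0},{"delta_pos": [0,0,0.06],"turn": 0},{"delta_pos": [0,0,0.11],"turn": 0},{"delta_pos": [0,0,0.17],"turn": 0},{"delta_pos": [0,-0.03,0.22],"turn": 0},{"delta_pos": [-0.005,-0.068,0.22],"turn": 0},{"delta_pos": [-0.01,-0.068,0.22],"turn": 0},{"delta_pos": [-0.01,-0.068,0.22],"turn": 0}])

```text
time: 44.28
position: [0.4575, 0.2509, 0.301]
orientation: [0.51, 0.86, -0.0, -0.0]
ft_force: [0.2, 0.2, -1.0]
opening: 0.0854
grasp_force: 0.0
```

```bash
python3 - <<'E'
from h import *
s=arm.sense(); print(s['time'],s['position'],s['orientation'],s['ft_force'])
c=cam('wrist'); a=vision.capture('wrist'); cv2.imwrite('pics/w13.png',a); np.save('w13.npy',np.array(list(c[:3])+list(c[3].ravel())+list(c[4])))
p=pads(a,265,45,370,165); q=[at(c,*x[0],.108) for x in p]; q.sort(key=lambda x:-x[1]); d=q[0]-q[1]
print(p,(q[0]+q[1])/2,np.linalg.norm(d),np.degrees(np.arctan2(d[1],d[0]))-90)
for z in (.058,.062,.079): print('lugs shut, spread',z,[np.round(px(c,(*np.array(P),z)),1).tolist() for P in ((.5483,.1212),(.5511,.0975),(.546,.127),(.551,.0915))])
u,v=map(int,px(c,(.52,.105,.075))); print(u,v)
z=a[v-35:v+45,u-45:u+55]; cv2.imwrite('pics/w13c.png',cv2.resize(z,None,fx=2,fy=2,interpolation=2))
E
python3 -c "
from asc import asc
asc('pics/w13c.png',0,200,0,160,2,3)"
```

```text
44.275 [0.4575 0.2509 0.301 ] [ 0.51    0.8602 -0.0001 -0.0004] [ 0.1574  0.2485 -0.9538]
[(array([317.817 , 102.9872]), np.int32(235)), (array([315.1255, 144.8874]), np.int32(231))] [0.4691 0.3157 0.108 ] 0.04268313163113191 27.09629941831244
lugs shut, spread 0.058 [[289.5, 275.7], [283.0, 289.6], [290.1, 271.8], [280.8, 292.8]]
lugs shut, spread 0.062 [[289.6, 277.2], [283.0, 291.2], [290.2, 273.2], [280.9, 294.4]]
lugs shut, spread 0.079 [[290.0, 283.9], [283.2, 298.2], [290.7, 279.8], [281.0, 301.5]]
265 282
0 WWWWWWWWWWWWWgggggggggggggggOOOOOOOOOOOOOOOOOOOOOOOOOOOOOOOOOOOOOgdddddddggggggggWWWWWWWWWWWWWWWWWWW
3 WWWWWWWWWWWWgggggggggggggggOOOOOOOOOOOOOOOOOOOOOOOOOOOOOOOOOOOOOOOgdddddddggggggggWWWWWWWWWWWWWWWWWW
6 WWWWWWWWWWWWggggggggggggggOOOOOOOOOOOOOOOOOOOOOOOOOOOOOOOOOOOOOOOOOgddddddggggggggWWWWWWWWWWWWWWWWWW
9 WWWWWWWWWWWggggggggggggggOOOOOOOOOOOOOOOOOOOOOOOOOOOOOOOOOOOOOOOOOOOgddddddggggggggWWWWWWWWWWWWWWWWW
12 WWWWWWWWWWWgggggggggggggOOOOOOOOOOOOOOOOOOOOOOOOOOOOOOOOOOOOOOOOOOOOOgddddddddddgggWWWWWWWWWWWWWWWWW
15 WWWWWWWWWWgggggggggggggOOOOOOOOOOOOOOOOOOOORgROOOOOOOOOOOOOOOO
[... 4350 characters left out ...]
OOOOOOOOOOOOOOOOOOOOOOOOOOOOOOOOOOOOOOOOOOOOOOOOOOOWWWWWWWWWWWWWWWWWWW
144 OOOOOOOOOOOOOOOOOOOOOOOOOOOOOOOOOOOOOOOOOOOOOOOOOOOOOOOOOOOOOOOOOOOOOOOOOOOOOOOOOOOgWWWWWWWWWWWWWWWW
147 OOOOOOOOOOOOOOOOOOOOOOOOOOOOOOOOOOOOOOOOOOOOOOOOOOOOOOOOOOOOOOOOOOOOOOOOOOOOOOOOOOOOOOgWWWWWWWWWWWWW
150 OOOOOOOOOOOOOOOOOOOOOOOOOOOOOOOOOOOOOOOOOOOOOOOOOOOOOOOOOOOOOOOOOOOOOOOOOOOOOOOOOOOOOOOOOgWWWWWWWWWW
153 OOOOOOOOOOOOOOOOOOOOOOOOOOOOOOOOOOOOOOOOOOOOOOOOOOOOOOOOOOOOOOOOOOOOOOOOOOOOOOOOOOOOOOOOOOOOgWWWWWWW
156 OOOOOOOOOOOOOOOOOOOOOOOOOOOOOOOOOOOOOOOOOOOOOOOOOOOOOOOOOOOOOOOOOOOOOOOOOOOOOOOOOOOOOOOOOOOOOOOgWWWW
159 OOOOOOOOOOOOOOOOOOOOOOOOOOOOOOOOOOOOOOOOOOOOOOOOOOOOOOOOOOOOOOOOOOOOOOOOOOOOOOOOOOOOOOOOOOOOOOOOOgWW
```

The ring is low (lug tops at about 0.075 m) and its lug spacing is 16 to 17 px against 15.8 predicted for shut and about 24 for spread, so it is shut in the groove. I'll check the pliers' stance in the scene view, then hand in.

```bash
python3 - <<'E'
from h import *
c=cam('scene'); i=cv2.imread('pics/scene0.png'); a=vision.capture('scene'); cv2.imwrite('pics/s14.png',a)
yaw=np.radians(28.6); ey=np.array([-np.sin(yaw),np.cos(yaw)])
for nm,im,ax in (('start',i,(.4538,.3272)),('now',a,(.468,.319))):
    p=pads(im,180,170,270,258); print(nm,[x[0].round(1).tolist()+[int(x[1])] for x in p],'pred',[np.round(px(c,(*(np.array(ax)+s*.02*ey),.103)),1).tolist() for s in (1,-1)])
E
```

```text
start [[206.3, 210.6, 93], [223.5, 217.5, 61]] pred [[207.0, 210.5], [223.4, 216.9]]
now [[216.5, 210.9, 82], [234.1, 217.7, 74]] pred [[215.2, 210.4], [231.7, 216.8]]
```

```bash
python3 -c "
from workcell import arm
print(arm.close_job())"
```

```text
the job is handed in; nothing more can be done
None
```

The job is handed in, with no verdict returned. By my last pictures the ring is shut low in the shaft groove and the pliers stand upright near the centre of the mat; the highest tool force read on the way down was 7 N (about 10 N with the pliers' weight), and I did not re-measure the tin, bush or bottle.

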